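# Scoop ball knobs from the sloping trough into the tray

### The arm

A 7-joint arm with a two-finger parallel gripper is mounted at the origin on a cart in front of the work surface, level with it; the furniture and walls round the work are solid. World frame = base frame: x ahead of the robot, y to its left, z up, the work surface at z = 0. Lengths are in mm, angles in rad, forces in N, time in s.
With the tool pointing down it reaches from about 425 to 825 mm from the base axis. Payload 3.6 kg.
Tool frame: the origin (TCP) lies at the very end of the fingers, on their centre line; the grasp point (between the pads) lies bot.grip_point_offset behind it (bot.grip_point_offset is the distance from the TCP to the grasp point, in mm); z points along the fingers, y is the line along which they close (so a half turn about z gives the same grasp; the last joint's range is limited). The gripper opens to 85 mm and grips with 20 to 120 N. Pads are 22 mm wide; open, the fingers measure 114 mm over their backs; the gripper's body (76 mm by 85 mm) begins 54 mm behind the grasp point. The pads swing forward as they close: fully open they stand 13 mm farther back than shut.
Start: joints at [-1.341, 0.615, -0.013, 1.423, 0.008, 1.103, -0.04], TCP at [165.059, 628.664, 231.297] pointing down, gripper open.
Joint ranges: [-3.12, 3.12], [-0.3, 2.06], [-1.34, 1.32], [0.26, 2.42], [-1.36, 4.5], [0.01, 1.98], [-2.84, 2.84]. Speed limits (rad/s): [2.79, 2.79, 3.14, 3.14, 3.14, 3.14, 3.14].

### API

Orientations are given as a unit quaternion [x, y, z, w].
In Python, from cell import bot gives the robot as it stands.
- The arm moves only by the tool carry_out, never from a script. Its arguments are lists of equal length, an entry for each row: "translation": the shift along the world's x, y, z in m, a list of three; "twist": the turn, a rotation vector about the world's x, y, z in rad, a list of three. In form: {"translation": [[tx, ty, tz], ...], "twist": [[ax, ay, az], ...]}. A call has exactly 5 rows; each row shifts and turns the commanded pose from where the row before left it; what a row does not reach is not made up. A row lasts 1/12 s, in which the tool goes at most 41.7 mm and 7.16 degrees, less where a joint would pass 70% of its speed; a pose out of reach is approached as far as the arm can. A call with a gripper value outside its range is refused whole. "hand" is the finger opening in m, from 0 to 0.0854, set as the call begins (left out, the last holds). The fingers move at their own pace and stop on an object; the grip force is fixed at half the most. Time passes only in rows, so rows that do not move let the fingers close, or fill a call up. It gives the time, the measured TCP pose, the force, the opening and the grip force at its end, in the units of the state.
- bot.read_state(): the state, without advancing time (a new reading comes with each control period).
- bot.read_camera(name): name is "scene" or "top"; returns the picture (400x640x3 uint8, red, green, blue); there is no depth.
- bot.camera_info(name): a dict with "vfov" (degrees; the focal length in pixels is half the picture's height over the tangent of half this angle, whatever the lens; pixels are square), "cx", "cy" (the principal point, pixels), "xyz" and "orientation" of the camera in the world. Camera axes: x right, y down, z forward; pixel columns grow to the right and rows downward; lengths in mm; the calibration is good to about 2 mm. A picture is of the moment at which its call begins. camera_info takes no time and is no camera call.
- bot.hand_in(): hands the job in; it is judged then, once.
Trained networks look in the newest picture that a camera, given by its name, has taken for a name from the list of things; names that differ only in an ending like _2 or _b are one class to them, and where a whole thing is asked for, a point or a joint stands for the part that bears it (a point fixed in the world has none). Each returns a list of dicts, best first, with "p" (0 to 1); they miss things now and then, are a little off and sometimes report something else, mostly with a low value. They report only what shows in the picture. A call takes as long as a camera call. They do not tell look-alikes from the thing itself.
- bot.trace(label, camera): "pixels" (400x640 bool, what is visible of it) and "location" ([column, row] in pixels, amid what is visible of it).
The state is a dict: "time": time; "joint_pos": joint angles; "qd": joint speeds; "tau": joint torques, N m; "tool_pos": TCP position; "ee_rot": TCP orientation; "ft_force": force on the tool from outside, world axes, zero at the start; "torque": the same for the moment, N m; "opening": finger opening in mm; "finger_force": force on a finger pad.
Only numpy, scipy, OpenCV 4.12 (cv2) and the standard library are available. Lean on these libraries where they do the work, as an engineer would, in place of code of your own. Each camera call takes 0.05 s, during which the arm holds its last target. There are 200 camera calls.

### The job

Use the hand scoop to take at least three of the four turned ball knobs out of the sloping trough in one scoopful, and tip them into the square wooden tray. Then stand the scoop upright on its pan on the plywood board, clear of trough and tray, and let go. Do not touch the balls with the gripper, spill none, and leave the things round about where they are.

Things in the scene. Friction and masses are not known exactly. Their poses are not given: they have to be found in the camera images.
- board: Fixed flat plywood board that lies on the bench and carries trough, tray and scoop: 270 mm deep (x), 530 mm wide (y), its top 50 mm above the bench top. Origin: under its middle, on the bench top. It never moves.
- scoop: Loose aluminium hand scoop with wooden handle, about 0.15 kg, standing on its pan. Origin: under the pan's middle; z up, the open nose looks along -x. Pan flat, 100 mm long (x -50 to 50), 82 mm wide outside (77 inside), 2.5 mm sheet, about 1 mm at the nose edge; side walls rise from the nose to 23 mm at x = -10 and 33 mm at the back; back wall 34 mm high. It holds all four balls.
- scoop_grip (a point): Middle of the scoop's handle (scoop frame 85, 0, 72 mm). The handle is a straight level bar with flat sides: 80 mm long along the scoop's x, 22 mm wide across y (grasp it across this), 26 mm high; it lies behind the back wall.
- scoop_lip (a point): Middle of the nose edge of the scoop's pan, on the underside (scoop frame -50, 0, 0 mm).
- scoop_pan (a point): Point 17 mm above the underside of the middle of the scoop's pan (scoop frame 0, 0, 17 mm).
- trough: Fixed wooden trough on a base 165 x 102 mm. Origin: on the board under its middle. Its flat floor slopes 25 degrees: it falls towards the trough's -x and rises towards +x. Inside it is 90 mm wide and 170 mm long along the slope; the side walls (6 mm thick, square to the floor) are 72 mm high along the lower 80 mm and 45 mm above that. The lower end is shut by a wall 72 mm high, square to the floor; the upper end is open. Its highest point is about 127 mm above the board.
- trough_low (a point): Middle of the trough's floor at its lower end, at the foot of the end wall (trough frame -78, 0, 14 mm).
- trough_high (a point): Middle of the trough's floor at its upper, open end (trough frame 76, 0, 86 mm).
- tray: Fixed open square dark wooden tray, 132 x 132 x 60 mm outside, walls 6 mm, floor 6 mm. Origin: under its middle, on the board.
- ball_0: Turned wooden ball knob, 34 mm in diameter, about 18 g, with a small brass bush. Origin at its centre. At the start it lies with the three others at the lower end of the trough, two against the end wall and the others nested above them; it rolls freely on slopes over about 7 degrees.
- ball_1: Turned wooden ball knob, 34 mm in diameter, about 18 g, with a small brass bush. Origin at its centre. At the start it lies with the three others at the lower end of the trough, two against the end wall and the others nested above them; it rolls freely on slopes over about 7 degrees.
- ball_2: Turned wooden ball knob, 34 mm in diameter, about 18 g, with a small brass bush. Origin at its centre. At the start it lies with the three others at the lower end of the trough, two against the end wall and the others nested above them; it rolls freely on slopes over about 7 degrees.
- ball_3: Turned wooden ball knob, 34 mm in diameter, about 18 g, with a small brass bush. Origin at its centre. At the start it lies with the three others at the lower end of the trough, two against the end wall and the others nested above them; it rolls freely on slopes over about 7 degrees.
- former: Bystander: turned wooden former, a ribbed cup-shaped block 66 mm across, 60 mm high, behind the work. Origin under its middle.
- tin: Bystander: flat blue tin, 57 x 87 x 23 mm, behind the work. Origin under its middle.
- small_former: Bystander: small turned wooden former, a ribbed cup-shaped block 62 mm across, 55 mm high, at the right of the board. Origin under its middle.
Things that resemble listed ones, but are neither listed nor needed, are in the scene too. Leave any black look-alike of the ball_2 alone.

How it is judged:
By the outcome, as a careful person would: the job done as asked, in the order asked, and still so for the second after the job is handed in, with the robot touching nothing.
It also fails if it takes over 69 s, if anything falls off the work surface, if the arm or the gripper's body presses on something with over 40 N, if the wrist force passes 120 N, or if a joint passes its speed limit or range.

## Working session

There is one attempt and no reset: what is moved stays moved. The work goes in short steps, Python scripts to look and compute and a tool call to move; the robot and the scene stay as the last step left them, time stands still between calls to the robot, and variables do not carry over. Pictures are saved under pics/ and viewed, at most 10 in all, crops included, and the job is handed in when it is done.

Besides the shell and the picture viewer there is one more tool, called by a JSON object that holds its "api" and its "payload". carry_out: Moves the arm, as the interface text tells. Its arguments: {"type":"object","properties":{"translation":{"type":"array","items":{"type":"array","items":{"type":"number"}}},"twist":{"type":"array","items":{"type":"array","items":{"type":"number"}}},"hand":{"type":"number"}},"required":["translation","twist"]}

```bash
ls; mkdir -p pics; python3 - <<'E'
from cell import bot
import cv2
s=bot.read_state();print(s, bot.grip_point_offset)
for n in("scene","top"):
    im=bot.read_camera(n);cv2.imwrite(f"pics/{n}0.png",im[:,:,::-1]);print(n,bot.camera_info(n))
    for l in ("scoop","scoop_grip","scoop_lip","trough","tray","ball_0","former"):
        for d in bot.trace(l,n)[:6]:
            print(l,round(d["p"],2),d["location"],d["pixels"].sum())
E
```

```text
pics
{'time': 0.0, 'joint_pos': array([-1.34050369,  0.61592048, -0.0125903 ,  1.42493321,  0.00809428,
        1.1033794 , -0.04042225]), 'qd': array([ 0.00020434,  0.00116362, -0.00017633, -0.00028023, -0.00045003,
        0.0001841 ,  0.00125071]), 'tau': array([ 1.77690235e-04, -4.69215953e+01,  2.58980384e-01, -1.71035171e+01,
        9.89016466e-03,  9.54237679e-03,  4.22413763e-06]), 'tool_pos': array([164.89372883, 627.93647464, 230.1260197 ]), 'ee_rot': array([ 1.28033487e-01,  9.91769000e-01, -1.28731293e-03, -1.42066713e-04]), 'ft_force': array([0.89792111, 0.13004141, 0.09111798]), 'torque': array([0.04272645, 0.02129142, 0.0141748 ]), 'finger_force': 0.0, 'opening': 85.46553189873842} 18.700000000000003
scene {'vfov': 44.68980229383832, 'cx': 318.9693700445514, 'cy': 195.4386832550537, 'xyz': array([   7.66181516, -792.11869058,  903.10395942]), 'orientation': array([ 0.85545603, -0.33298129,  0.13416815, -0.37325239])}
scoop 0.93 [247.7, 162.6] 1323
scoop 0.48 [291.6, 183.5] 3810
scoop_grip 0.86 [246.6, 163.0] 1271
scoop_grip 0.33 [260.4, 197.7] 137
scoop_lip 0.92 [247.5, 160.2] 1314
scoop_lip 0.28 [289.2, 184.6] 3820
trough 0.86 [290.6, 186.3] 3665
tray 0.58 [331.6, 238.8] 3974
ball_0 0.7 [260.5, 197.7] 139
ball_0 0.54 [273.7, 193.4] 99
ball_0 0.5 [402.3, 225.8] 540
former 0.81 [317.0, 152.8] 220
former 0.23 [249.5, 162.3] 1326
top {'vfov': 45.005649495912806, 'cx': 317.84226174668055, 'cy': 202.3083087527211, 'xyz': array([ 394.56257667, -152.78756689, 1124.75892636]), 'orientation': array([-0.70271832,  0.70658978, -0.05561995,  0.06184063])}
scoop 0.74 [207.7, 222.0] 2271
scoop_grip 0.61 [207.2, 221.4] 2292
scoop_lip 0.72 [208.5, 222.5] 2183
scoop_lip 0.61 [261.3, 238.2] 16649
trough 0.59 [292.3, 213.7] 4035
tray 0.7 [363.7, 225.7] 3952
ball_0 0.64 [271.4, 231.1] 191
ball_0 0.61 [287.9, 237.2] 188
ball_0 0.58 [442.7, 143.5] 166
ball_0 0.47 [275.3, 249.2] 197
former 0.77 [247.8, 149.9] 647
```

```bash
python3 - <<'E'
import cv2
a=cv2.imread("pics/top0.png")[90:310,150:450];cv2.imwrite("pics/topc.png",cv2.resize(a,(800,587),interpolation=cv2.INTER_CUBIC))
a=cv2.imread("pics/scene0.png")[100:320,180:480];cv2.imwrite("pics/scenec.png",cv2.resize(a,(800,587),interpolation=cv2.INTER_CUBIC))
E
```

```text
(no output)
```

View pics/topc.png

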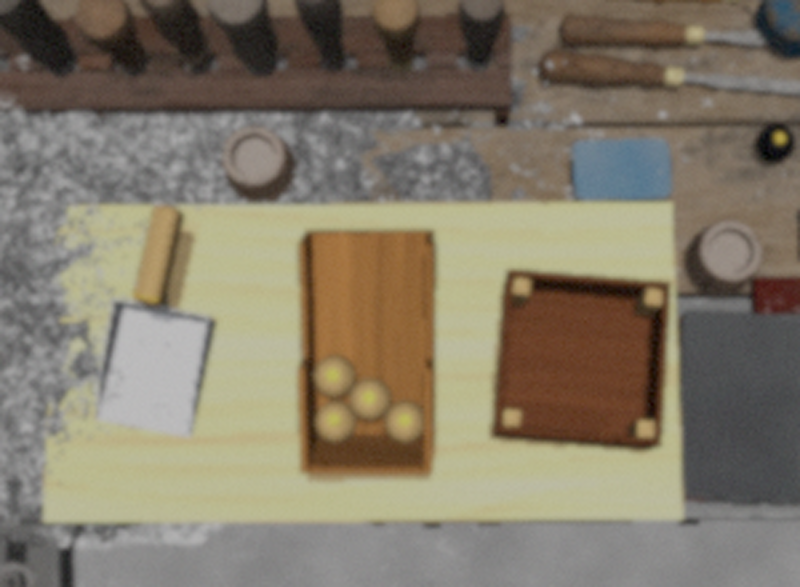

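View pics/scenec.png

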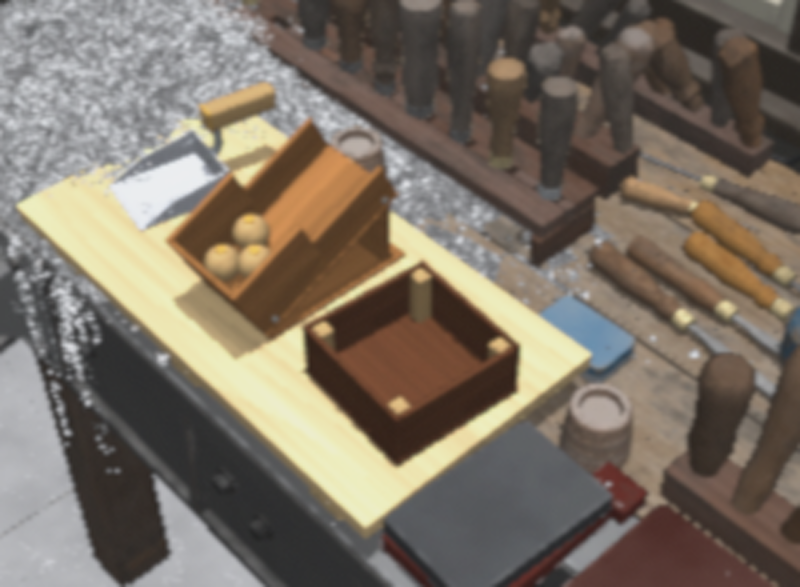

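The top view shows the scoop at left, nose towards the robot (nose corners about (187,247) and (222,253), handle from (212,168) to (206,203)). The trough is in the middle with the four balls at the low end near (275,240). The tray is at right, with corners about (341,191) to (396,257), and the black ball look-alike is at (441,143). The scene view agrees with this.

```bash
cat > h.py <<'E'
from cell import bot
import numpy as np
from scipy.spatial.transform import Rotation as R
from scipy.optimize import least_squares
def cam(n):
    i=bot.camera_info(n);f=200/np.tan(np.radians(i["vfov"]/2));return f,i["cx"],i["cy"],i["xyz"],R.from_quat(i["orientation"])
def ray(n,px,z):
    f,cx,cy,o,r=cam(n);d=r.apply([(px[0]-cx)/f,(px[1]-cy)/f,1]);return o+d*(z-o[2])/d[2]
def proj(n,P):
    f,cx,cy,o,r=cam(n);q=r.inv().apply(np.atleast_2d(P)-o);return np.c_[cx+f*q[:,0]/q[:,2],cy+f*q[:,1]/q[:,2]]
T=lambda u,v:(150+u*.375,90+v*.375)     # topc crop -> full
S=lambda u,v:(180+u*.375,100+v*.375)
def fit(obs,z0=50,yaw0=0,x0=(550,0)):   # obs: (cam,px,local pt)
    def res(p):
        r=R.from_euler('z',p[2]);return np.concatenate([proj(n,r.apply(l)+[p[0],p[1],z0])[0]-px for n,px,l in obs])
    s=least_squares(res,[*x0,yaw0],loss='soft_l1',x_scale=[100,100,.1]);return s.x,res(s.x).reshape(-1,2)
E
python3 - <<'E'
from h import *
np.set_printoptions(precision=2,suppress=True)
sc=[("top",T(98,418),[-50,41,0]),("top",T(192,436),[-50,-41,0]),("top",T(118,303),[50,41,34]),("top",T(213,320),[50,-41,34]),
("top",T(166,207),[125,0,85]),("top",T(150,303),[45,0,85]),("scene",S(111,186),[-50,41,0]),("scene",S(145,229),[-50,-41,0]),("scene",S(272,88),[125,0,85]),("scene",S(201,106),[45,0,85])]
n=np.array([-.4226,0,.9063]);lo=np.array([-78,0,14.]);hi=np.array([76,0,86.])
w=lambda b,y,h,out=0:list(b+n*h+[0,y,0]+np.array([-.906,0,-.4226])*out)
tr=[("top",T(302,472),w(lo,51,72,6)),("top",T(430,474),w(lo,-51,72,6)),("top",T(303,232),w(hi,51,45)),("top",T(432,232),w(hi,-51,45)),
("scene",S(170,238),w(lo,51,72,6)),("scene",S(238,304),w(lo,-51,72,6)),("scene",S(311,123),w(hi,51,45)),("scene",S(393,190),w(hi,-51,45))]
ty=[("top",T(*p),l) for p,l in zip([(510,270),(668,284),(657,446),(495,436)],[[66,66,60],[66,-66,60],[-66,-66,60],[-66,66,60]])]
ty+=[("scene",S(421,263),[66,66,60]),("scene",S(518,348),[66,-66,60]),("scene",S(399,414),[-66,-66,60]),("scene",S(305,325),[-66,66,60])]
bd=[("top",T(75,203),[135,265,50]),("top",T(672,202),[135,-265,50]),("top",T(682,521),[-135,-265,50]),("top",T(43,521),[-135,265,50])]
for nm,o,z in(("scoop",sc,50),("trough",tr,50),("tray",ty,50),("board",bd,0)):
    p,r=fit(o,z);print(nm,p,np.degrees(p[2]));print(r.round(1).tolist())
p,_=fit(sc);r=R.from_euler('z',p[2]);print("grip",r.apply([85,0,72])+[p[0],p[1],50])
E
```

```text
scoop [515.68  98.81  -0.2 ] -11.597411589246285
[[-0.1, 0.7], [0.5, 1.1], [-0.9, -2.2], [-0.2, -1.3], [2.0, -0.9], [-0.9, -0.2], [-0.8, 0.5], [-1.7, 1.6], [0.6, -0.8], [0.1, 2.0]]
trough [544.27 -85.31  -0.02] -1.233926353705906
[[0.1, -1.6], [1.8, -1.6], [-0.3, 1.8], [2.1, 2.5], [-0.7, 0.4], [-0.6, -1.5], [1.4, -2.9], [-2.0, -8.4]]
tray [ 517.74 -251.82   -0.09] -5.056649226102105
[[-1.2, -0.3], [1.3, -0.6], [2.0, 0.7], [-0.3, -0.9], [0.0, -1.3], [1.0, -0.8], [-1.7, 3.1], [-2.4, 0.4]]
board [525.27 -73.37  -0.01] -0.3148010940884569
[[-6.4, -0.2], [1.3, -0.2], [1.0, 0.2], [-0.6, 0.0]]
grip [598.95  81.72 122.  ]
```

```bash
python3 - <<'E'
from h import *
import cv2
np.set_printoptions(precision=2,suppress=True)
print(ray("top",T(166,207),135),ray("top",T(150,303),135))
print(R.from_quat(bot.read_state()["ee_rot"]).as_matrix(), cam("top")[4].as_matrix())
m=bot.trace("scoop","top")[0]["pixels"] if False else None
top=bot.read_camera("top"); d=bot.trace("scoop","top")[0]["pixels"]
hsv=cv2.cvtColor(top,cv2.COLOR_RGB2HSV);
a=top[150:260,180:235];h=top[160:206,196:226].astype(int)
# handle: orange-ish brown vs board
mask=((h[...,0]-h[...,2])>45)&(h[...,0]<225)&((h[...,0]-h[...,1])>25)
for r in range(0,46,3): 
    c=np.where(mask[r])[0]; print(r+160, (c.min()+196,c.max()+196,len(c)) if len(c) else None)
def overlay(n,img,sx,p,pts,edges):
    pass
E
```

```text
[636.28  77.87 135.  ] [559.41  87.96 135.  ]
[[-0.97  0.25 -0.  ]
 [ 0.25  0.97 -0.  ]
 [ 0.   -0.   -1.  ]] [[-0.   -0.99  0.17]
 [-1.    0.01  0.01]
 [-0.01 -0.17 -0.99]]
160 None
163 None
166 None
169 (np.int64(210), np.int64(214), 5)
172 (np.int64(211), np.int64(213), 2)
175 (np.int64(209), np.int64(212), 3)
178 (np.int64(210), np.int64(211), 2)
181 (np.int64(206), np.int64(210), 4)
184 (np.int64(205), np.int64(211), 6)
187 (np.int64(205), np.int64(211), 6)
190 (np.int64(204), np.int64(209), 5)
193 (np.int64(204), np.int64(210), 6)
196 (np.int64(204), np.int64(207), 4)
199 (np.int64(202), np.int64(209), 7)
202 None
205 None
```

{"api": "carry_out", "payload": {"translation": [[0.01, -0.014, 0], [0.02165, -0.0273, 0], [0.02165, -0.0273, 0], [0.02165, -0.0273, 0], [0.02165, -0.0273, 0]], "twist": [[0, 0, 0.0045], [0, 0, 0.0045], [0, 0, 0.0045], [0, 0, 0.0045], [0, 0, 0.0045]], "hand": 0.0854}}

```text
time: 1.32
tool_pos: [262.5, 504.2, 231.4]
ee_rot: [0.117, 0.993, 0.0, 0.0]
ft_force: [0.5, 0.2, 0.0]
opening: 85.4
finger_force: 0.0
```

{"api": "carry_out", "payload": {"translation": [[0.02165, -0.0273, 0], [0.02165, -0.0273, 0], [0.02165, -0.0273, 0], [0.02165, -0.0273, 0], [0.02165, -0.0273, 0]], "twist": [[0, 0, 0.0045], [0, 0, 0.0045], [0, 0, 0.0045], [0, 0, 0.0045], [0, 0, 0.0045]]}}

```text
time: 1.73
tool_pos: [370.9, 367.6, 231.6]
ee_rot: [0.106, 0.994, 0.0, 0.0]
ft_force: [0.6, 0.6, 0.1]
opening: 85.4
finger_force: 0.0
```

{"api": "carry_out", "payload": {"translation": [[0.02165, -0.0273, 0], [0.02165, -0.0273, 0], [0.02165, -0.0273, 0], [0.02165, -0.0273, 0], [0.02165, -0.0273, 0]], "twist": [[0, 0, 0.0045], [0, 0, 0.0045], [0, 0, 0.0045], [0, 0, 0.0045], [0, 0, 0.0045]]}}

```text
time: 2.15
tool_pos: [479.1, 231.1, 231.6]
ee_rot: [0.094, 0.996, 0.0, 0.0]
ft_force: [0.0, 0.4, 0.1]
opening: 85.4
finger_force: 0.0
```

{"api": "carry_out", "payload": {"translation": [[0.02165, -0.0273, 0], [0.02165, -0.0273, 0], [0.02165, -0.0273, 0], [0.02165, -0.0273, 0], [0.01, -0.014, 0]], "twist": [[0, 0, 0.0045], [0, 0, 0.0045], [0, 0, 0.0045], [0, 0, 0.0045], [0, 0, 0.0045]]}}

```text
time: 2.57
tool_pos: [577.6, 103.6, 231.5]
ee_rot: [0.086, 0.996, -0.002, 0.001]
ft_force: [-0.2, -0.7, -0.4]
opening: 85.3
finger_force: 0.0
```

{"api": "carry_out", "payload": {"translation": [[0.007, -0.007, -0.01], [0.007, -0.007, -0.02], [0.007, -0.007, -0.03], [0, 0, -0.03], [0, 0, -0.02]], "twist": [[0, 0, 0], [0, 0, 0], [0, 0, 0], [0, 0, 0], [0, 0, 0]]}}

```text
time: 2.98
tool_pos: [594.0, 88.8, 117.9]
ee_rot: [0.083, 0.997, -0.0, -0.002]
ft_force: [-0.7, 0.2, 0.3]
opening: 85.6
finger_force: 0.0
```

{"api": "carry_out", "payload": {"translation": [[0, 0, -0.01], [0, 0, -0.006], [0, 0, 0], [0, 0, 0], [0, 0, 0]], "twist": [[0, 0, 0], [0, 0, 0], [0, 0, 0], [0, 0, 0], [0, 0, 0]]}}

```text
time: 3.4
tool_pos: [596.8, 88.8, 106.8]
ee_rot: [0.083, 0.997, 0.0, 0.002]
ft_force: [0.7, -0.6, 1.0]
opening: 85.5
finger_force: 0.0
```

```bash
python3 - <<'E'
from h import *
import cv2
s=bot.read_state();print(s["tool_pos"],s["joint_pos"],s["ft_force"])
a=bot.read_camera("top")[140:300,170:290,::-1];b=bot.read_camera("scene")[130:230,200:320,::-1]
cv2.imwrite("pics/g1.png",np.hstack([cv2.resize(a,(390,520),interpolation=2),cv2.resize(b,(400,520),interpolation=2)]))
E
```

```text
[596.82567625  88.82224354 106.83246485] [-0.20146563  0.68087137  0.02862477  1.70391422 -0.02643864  0.75402826
  1.24456673] [ 0.65649621 -0.60011528  0.98820634]
```

View pics/g1.png

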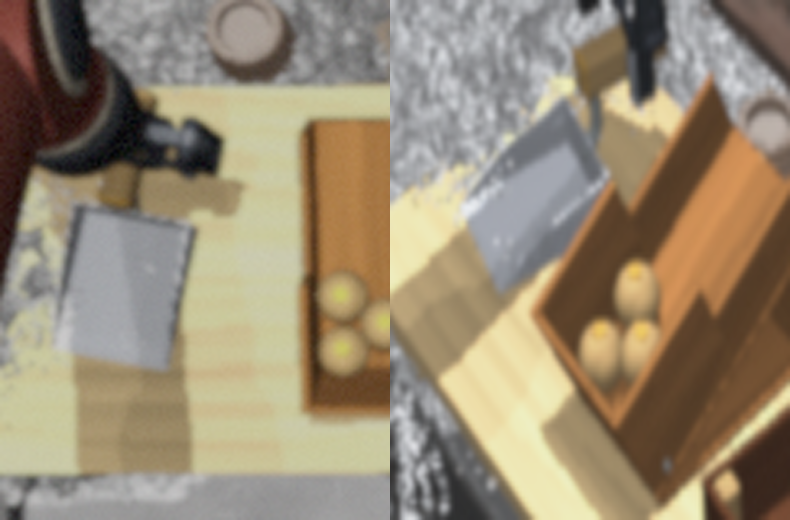

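The top view shows the gripper straddling the handle near (123,180) in the crop, slightly towards +y. I'll shift it about 6 mm to -y and close.

{"api": "carry_out", "payload": {"translation": [[0.001, -0.003, 0], [0.001, -0.003, -0.001], [0, 0, 0], [0, 0, 0], [0, 0, 0]], "twist": [[0, 0, 0], [0, 0, 0], [0, 0, 0], [0, 0, 0], [0, 0, 0]]}}

```text
time: 3.92
tool_pos: [597.8, 82.1, 104.3]
ee_rot: [0.083, 0.997, 0.0, -0.0]
ft_force: [0.1, 0.1, 0.2]
opening: 85.9
finger_force: 0.0
```

{"api": "carry_out", "payload": {"translation": [[0, 0, 0], [0, 0, 0], [0, 0, 0], [0, 0, 0], [0, 0, 0]], "twist": [[0, 0, 0], [0, 0, 0], [0, 0, 0], [0, 0, 0], [0, 0, 0]], "hand": 0.015}}

```text
time: 4.33
tool_pos: [597.9, 82.5, 104.3]
ee_rot: [0.083, 0.997, 0.0, 0.0]
ft_force: [0.8, 1.1, -0.2]
opening: 25.2
finger_force: 0.5
```

{"api": "carry_out", "payload": {"translation": [[0, 0, 0], [0, 0, 0], [0, 0, 0], [0, 0, 0], [0, 0, 0]], "twist": [[0, 0, 0], [0, 0, 0], [0, 0, 0], [0, 0, 0], [0, 0, 0]]}}

```text
time: 4.75
tool_pos: [598.1, 82.7, 104.5]
ee_rot: [0.083, 0.997, 0.0, 0.0]
ft_force: [0.9, 1.4, 1.0]
opening: 21.6
finger_force: 60.2
```

```bash
python3 - <<'E'
from h import *
s=bot.read_state();print(s["tool_pos"],s["ee_rot"],s["opening"],s["finger_force"],s["ft_force"],s["torque"])
E
```

```text
[598.0830063   82.73166781 104.53276347] [8.31878744e-02 9.96533757e-01 3.35149454e-04 3.69354666e-04] 21.58165970100342 60.249152183532715 [0.89306014 1.38219928 0.99006822] [ 0.26205759 -0.0984389  -0.11056535]
```

{"api": "carry_out", "payload": {"translation": [[0, 0, 0], [0, 0, 0], [0, 0, 0], [0, 0, 0], [0, 0, 0]], "twist": [[0, 0, 0], [0, 0, 0], [0, 0, 0], [0, 0, 0], [0, 0, 0]], "hand": 0.07}}

```text
time: 5.17
tool_pos: [597.6, 82.0, 104.2]
ee_rot: [0.083, 0.997, -0.0, -0.0]
ft_force: [0.3, -0.1, 0.5]
opening: 70.2
finger_force: 0.0
```

{"api": "carry_out", "payload": {"translation": [[-0.0013, 0.0002, 0.0002], [-0.0013, 0.0002, 0.0002], [-0.0013, 0.0002, 0.0002], [-0.0013, 0.0002, 0.0002], [-0.0013, 0.0002, 0.0002]], "twist": [[0.0115, 0.0688, 0], [0.0115, 0.0688, 0], [0.0115, 0.0688, 0], [0.0115, 0.0688, 0], [0.0115, 0.0688, 0]]}}

```text
time: 5.58
tool_pos: [591.4, 83.0, 105.7]
ee_rot: [0.082, 0.981, 0.014, -0.174]
ft_force: [0.1, -0.7, -0.5]
opening: 70.1
finger_force: 0.0
```

{"api": "carry_out", "payload": {"translation": [[0, 0, 0], [0, 0, 0], [0, 0, 0], [0, 0, 0], [0, 0, 0]], "twist": [[0, 0, 0], [0, 0, 0], [0, 0, 0], [0, 0, 0], [0, 0, 0]]}}

```text
time: 6.0
tool_pos: [590.8, 83.7, 105.9]
ee_rot: [0.082, 0.982, 0.014, -0.173]
ft_force: [-0.2, 0.1, -0.1]
opening: 69.6
finger_force: 0.0
```

```bash
python3 - <<'E'
from h import *
s=bot.read_state();print(s["tool_pos"],s["ee_rot"],s["joint_pos"],s["opening"]);print(R.from_quat(s["ee_rot"]).as_matrix().round(3))
E
```

```text
[590.80604671  83.68367286 105.90841569] [ 0.08162358  0.98151067  0.01424631 -0.17254402] [-0.1147575   0.8309317  -0.02308211  1.41597761 -0.08854599  1.22957831
  1.31542034] 69.61291828191604
[[-0.927  0.165 -0.336]
 [ 0.155  0.986  0.056]
 [ 0.341 -0.    -0.94 ]]
```

{"api": "carry_out", "payload": {"translation": [[0, 0, 0], [0, 0, 0], [0, 0, 0], [0, 0, 0], [0, 0, 0]], "twist": [[0, 0, 0], [0, 0, 0], [0, 0, 0], [0, 0, 0], [0, 0, 0]], "hand": 0.015}}

```text
time: 6.42
tool_pos: [591.2, 83.5, 105.6]
ee_rot: [0.082, 0.981, 0.014, -0.173]
ft_force: [0.2, -0.5, 0.6]
opening: 21.2
finger_force: 60.3
```

{"api": "carry_out", "payload": {"translation": [[0, 0, 0], [0, 0, 0.0], [0, 0, 0.01], [0, 0, 0.02], [0, 0, 0.025]], "twist": [[0, 0, 0], [0, 0, 0], [0, 0, 0], [0, 0, 0], [0, 0, 0]]}}

```text
time: 6.83
tool_pos: [590.1, 82.7, 159.3]
ee_rot: [0.082, 0.981, 0.013, -0.175]
ft_force: [0.8, -0.1, -1.4]
opening: 21.1
finger_force: 60.0
```

{"api": "carry_out", "payload": {"translation": [[0, 0, 0.025], [0, 0, 0.025], [0, 0, 0.025], [0, 0, 0.02], [0, 0, 0.01]], "twist": [[0, 0, 0], [0, 0, 0], [0, 0, 0], [0, 0, 0], [0, 0, 0]]}}

```text
time: 7.25
tool_pos: [592.4, 83.1, 268.5]
ee_rot: [0.082, 0.982, 0.015, -0.17]
ft_force: [0.6, 0.1, -0.6]
opening: 21.5
finger_force: 60.2
```

```bash
cat >> h.py <<'E'
def edges(P,L):  # polyline in world
    return [(P[i],P[j]) for i,j in L]
SCP=np.array([[-50,41,0],[-50,-41,0],[-10,41,23],[-10,-41,23],[50,41,33],[50,-41,33],[50,41,0],[50,-41,0]],float)
SCL=[(0,1),(0,2),(2,4),(4,5),(5,3),(3,1),(4,6),(5,7)]
n_=np.array([-.4226,0,.9063]);t_=np.array([.9063,0,.4226]);lo_=np.array([-78,0,14.])
tp=lambda s,y,h:lo_+t_*s+n_*h+[0,y,0]
TRP=np.array([tp(-6,51,72),tp(-6,-51,72),tp(80,51,72),tp(80,-51,72),tp(80,51,45),tp(80,-51,45),tp(170,51,45),tp(170,-51,45),tp(0,45,72),tp(0,-45,72),tp(170,45,45),tp(170,-45,45),tp(170,45,0),tp(170,-45,0)])
TRL=[(0,1),(0,2),(1,3),(2,4),(3,5),(4,6),(5,7),(8,9),(6,10),(7,11),(10,12),(11,13),(12,13)]
def draw(img,n,P,L,box,k,col):
    import cv2
    q=(proj(n,P)-[box[0],box[1]]+.5)*k-.5
    for i,j in L: cv2.line(img,tuple(int(v) for v in q[i].round()),tuple(int(v) for v in q[j].round()),col,1)
def scoop_pose(s,dx=85.,dz=54.5+18.7,phi=20.):
    # scoop frame from the tool: grip point at scoop (dx,0,dz)
    Rt=R.from_quat(s["ee_rot"]);G=s["tool_pos"]-18.7*Rt.as_matrix()[:,2]
    Rs=Rt*R.from_euler('y',180+phi,degrees=True)  # tool=scoop*Ry(phi)*Ry(180)
    return Rs,G-Rs.apply([dx,0,dz])
E
python3 - <<'E'
from h import *
import cv2
np.set_printoptions(precision=3,suppress=True)
s=bot.read_state();Rs,o=scoop_pose(s);print(s["tool_pos"],s["opening"],s["ft_force"],s["torque"]);print(Rs.as_matrix(),o)
top=bot.read_camera("top");sc=bot.read_camera("scene")
out=[]
for n,im,box in(("top",top,(170,150,130,140)),("scene",sc,(195,60,130,170))):
    x,y,w,h=box;k=3;a=cv2.resize(im[y:y+h,x:x+w,::-1],None,fx=k,fy=k,interpolation=2)
    draw(a,n,Rs.apply(SCP)+o,SCL,box,k,(0,0,255))
    draw(a,n,R.from_euler('z',-1.23,degrees=True).apply(TRP)+[544.3,-85.3,50],TRL,box,k,(255,0,0))
    out.append(cv2.copyMakeBorder(a,0,510-a.shape[0],0,0,0))
cv2.imwrite("pics/l1.png",np.hstack(out))
E
```

```text
[592.397  83.114 268.463] 21.493458531904093 [ 0.578  0.088 -0.607] [-0.08  -0.632 -0.002]
[[ 0.759  0.166  0.629]
 [-0.128  0.986 -0.107]
 [-0.638  0.001  0.77 ]] [488.008 100.701 283.992]
```

View pics/l1.png

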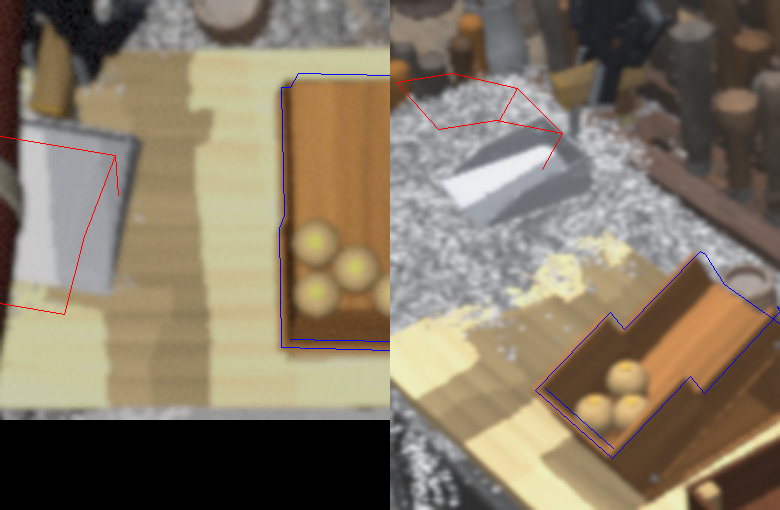

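```bash
sed -i "s/'y',180+phi/'y',180-phi/" h.py; cat >> h.py <<'E'
def shot(name,boxes,k=3,dx=85.,dz=73.3,tr=(544.3,-85.3,-1.23),extra=None):
    import cv2
    s=bot.read_state();Rs,o=scoop_pose(s,dx,dz);out=[]
    for n,box in boxes:
        im=bot.read_camera(n);x,y,w,h=box;a=cv2.resize(im[y:y+h,x:x+w,::-1],None,fx=k,fy=k,interpolation=2)
        draw(a,n,Rs.apply(SCP)+o,SCL,box,k,(0,0,255))
        draw(a,n,R.from_euler('z',tr[2],degrees=True).apply(TRP)+[tr[0],tr[1],50],TRL,box,k,(255,0,0))
        out.append(a)
    H=max(a.shape[0] for a in out)
    cv2.imwrite(name,np.hstack([cv2.copyMakeBorder(a,0,H-a.shape[0],0,0,0) for a in out]))
    print(s["tool_pos"].round(1),s["joint_pos"].round(2),s["ft_force"].round(1)); return s
def tcp_for(lip,yaw,pitch,dx=85.,dz=73.3,phi=20.):
    # pitch>0 nose up
    Rs=R.from_euler('z',yaw,degrees=True)*R.from_euler('y',pitch,degrees=True)
    Rt=Rs*R.from_euler('y',180+phi,degrees=True)
    return np.array(lip)+Rs.apply([dx+50,0,dz])+18.7*Rt.as_matrix()[:,2],Rt
def floor(s,h,tr=(544.3,-85.3,-1.23)):
    return R.from_euler('z',tr[2],degrees=True).apply(tp(s,0,h))+[tr[0],tr[1],50]
def delta(s,P,Rt):
    return P-s["tool_pos"],(Rt*R.from_quat(s["ee_rot"]).inv()).as_rotvec()
E
python3 - <<'E'
from h import *
np.set_printoptions(precision=3,suppress=True)
s=bot.read_state();Rs,o=scoop_pose(s);print(Rs.as_euler('ZYX',degrees=True),o)
for a,b in((105,60),(105,1),(0,1)):
    P,Rt=tcp_for(floor(a,b),-1.23,-25);print(a,b,P,Rt.as_matrix()[:,2],*delta(s,P,Rt))
E
```

```text
[-9.56  -0.281  0.03 ] [515.012  96.217 211.108]
105 60 [629.089 -87.121 267.608] [ 0.087 -0.002 -0.996] [  36.84  -170.3      0.487] [-0.041 -0.43   0.143]
105 1 [654.017 -87.656 214.136] [ 0.087 -0.002 -0.996] [  61.768 -170.835  -52.985] [-0.041 -0.43   0.143]
0 1 [558.877 -85.613 169.763] [ 0.087 -0.002 -0.996] [ -33.372 -168.793  -97.358] [-0.041 -0.43   0.143]
```

{"api": "carry_out", "payload": {"translation": [[0.0028, -0.008, 0.01], [0.0028, -0.017, 0.008], [0.0028, -0.02, 0.005], [0.0028, -0.02, 0.005], [0.0028, -0.02, 0.0025]], "twist": [[-0.0041, -0.043, 0.0143], [-0.0041, -0.043, 0.0143], [-0.0041, -0.043, 0.0143], [-0.0041, -0.043, 0.0143], [-0.0041, -0.043, 0.0143]]}}

```text
time: 7.77
tool_pos: [604.7, -2.6, 294.4]
ee_rot: [0.046, 0.997, 0.006, -0.067]
ft_force: [0.5, -1.2, -1.7]
opening: 21.4
finger_force: 60.1
```

{"api": "carry_out", "payload": {"translation": [[0.0028, -0.02, 0.002], [0.0028, -0.02, 0.002], [0.0028, -0.02, 0.002], [0.0028, -0.017, 0.001], [0.0028, -0.0085, 0.001]], "twist": [[-0.0041, -0.043, 0.0143], [-0.0041, -0.043, 0.0143], [-0.0041, -0.043, 0.0143], [-0.0041, -0.043, 0.0143], [-0.0041, -0.043, 0.0143]]}}

```text
time: 8.18
tool_pos: [617.8, -91.0, 301.6]
ee_rot: [0.012, 0.999, -0.002, 0.04]
ft_force: [-0.1, -1.2, -1.3]
opening: 21.4
finger_force: 60.1
```

{"api": "carry_out", "payload": {"translation": [[0, 0, 0], [0, 0, 0], [0, 0, 0], [0, 0, 0], [0, 0, 0]], "twist": [[0, 0, 0], [0, 0, 0], [0, 0, 0], [0, 0, 0], [0, 0, 0]]}}

```text
time: 8.6
tool_pos: [619.5, -85.7, 303.1]
ee_rot: [0.01, 0.999, -0.0, 0.041]
ft_force: [-0.1, -0.3, -1.6]
opening: 21.1
finger_force: 60.0
```

```bash
python3 - <<'E'
from h import *
np.set_printoptions(precision=3,suppress=True)
s=shot("pics/h1.png",[("top",(230,150,130,135)),("scene",(240,70,130,135))])
Rs,o=scoop_pose(s);print(Rs.as_euler('ZYX',degrees=True),o)
E
```

```text
[619.5 -85.7 303.1] [ 0.12  0.48 -0.02  1.46  0.    1.12  1.65] [-0.1 -0.3 -1.6]
[ -1.12  -24.667   0.001] [571.276 -84.733 219.784]
```

View pics/h1.png

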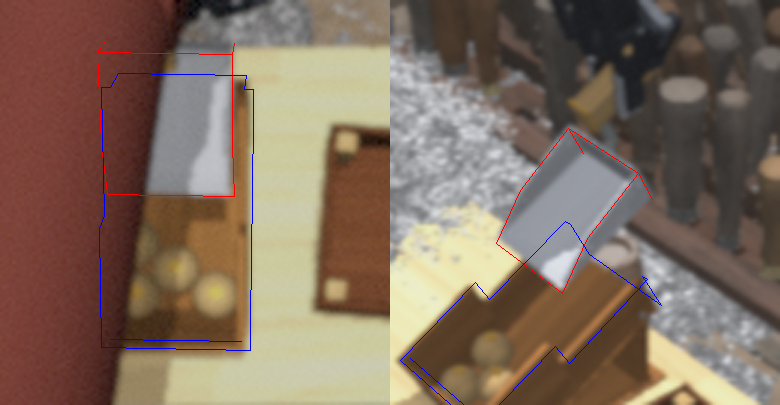

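The overlay matches the held scoop in both views (nose right corner about (563,291) in the scene crop). The trough outline fits to within about 1 px sideways. Next I'll descend towards the upper floor.

```bash
python3 - <<'E'
from h import *
np.set_printoptions(precision=3,suppress=True)
s=bot.read_state()
for a,b in((105,10),(105,0)):
    P,Rt=tcp_for(floor(a,b,(544.3,-84.9,-1.23)),-1.23,-25);print(a,b,P,*delta(s,P,Rt))
E
```

```text
105 10 [650.215 -87.174 222.293] [ 30.735  -0.889 -81.124] [ 0.    -0.005 -0.001]
105 0 [654.44  -87.265 213.23 ] [ 34.96   -0.98  -90.187] [ 0.    -0.005 -0.001]
```

{"api": "carry_out", "payload": {"translation": [[0.003, -0.0003, -0.008], [0.005, -0.0003, -0.014], [0.006, -0.0003, -0.016], [0.006, 0, -0.016], [0.0055, 0, -0.014]], "twist": [[0, -0.003, 0], [0, -0.002, 0], [0, 0, 0], [0, 0, 0], [0, 0, 0]]}}

```text
time: 9.12
tool_pos: [644.8, -87.9, 234.0]
ee_rot: [0.011, 0.999, -0.001, 0.043]
ft_force: [-0.4, -0.9, -1.4]
opening: 21.3
finger_force: 60.1
```

{"api": "carry_out", "payload": {"translation": [[0.003, 0, -0.008], [0.002, 0, -0.005], [0, 0, 0], [0, 0, 0], [0, 0, 0]], "twist": [[0, 0, 0], [0, 0, 0], [0, 0, 0], [0, 0, 0], [0, 0, 0]]}}

```text
time: 9.53
tool_pos: [650.2, -88.3, 223.9]
ee_rot: [0.011, 0.999, -0.001, 0.045]
ft_force: [1.1, -0.8, -1.3]
opening: 21.5
finger_force: 60.0
```

```bash
python3 - <<'E'
from h import *
np.set_printoptions(precision=3,suppress=True)
s=bot.read_state();print(s["tool_pos"],s["ft_force"],s["torque"])
for a,b in((105,10),(105,0)):
    P,Rt=tcp_for(floor(a,b,(544.3,-84.9,-1.23)),-1.23,-25);print(a,b,P,*delta(s,P,Rt))
E
```

```text
[650.237 -88.261 223.882] [ 1.071 -0.84  -1.276] [0.001 0.043 0.03 ]
105 10 [650.215 -87.174 222.293] [-0.022  1.087 -1.589] [0.001 0.002 0.   ]
105 0 [654.44  -87.265 213.23 ] [  4.203   0.996 -10.652] [0.001 0.002 0.   ]
```

{"api": "carry_out", "payload": {"translation": [[0.001, 0.001, -0.0025], [0.001, 0, -0.0025], [0.0007, 0, -0.0015], [0.0005, 0, -0.0013], [0.0, 0, 0]], "twist": [[0, 0, 0], [0, 0, 0], [0, 0, 0], [0, 0, 0], [0, 0, 0]]}}

```text
time: 9.95
tool_pos: [652.9, -87.1, 214.8]
ee_rot: [0.011, 0.999, -0.001, 0.044]
ft_force: [-0.4, -0.4, -2.0]
opening: 21.0
finger_force: 60.2
```

{"api": "carry_out", "payload": {"translation": [[0.0005, 0, -0.0011], [0.0005, 0, -0.0011], [0, 0, 0], [0.0, 0, 0], [0.0, 0, 0]], "twist": [[0, 0, 0], [0, 0, 0], [0, 0, 0], [0, 0, 0], [0, 0, 0]]}}

```text
time: 10.37
tool_pos: [654.2, -87.1, 214.2]
ee_rot: [0.011, 0.999, -0.001, 0.044]
ft_force: [-1.8, -0.6, 4.8]
opening: 21.0
finger_force: 60.7
```

```bash
python3 - <<'E'
from h import *
s=shot("pics/i1.png",[("top",(230,150,130,135)),("scene",(240,100,130,135))],tr=(544.3,-84.9,-1.23))
E
```

```text
[654.2 -87.1 214.2] [ 0.11  0.6  -0.02  1.5   0.    0.95  1.65] [-1.8 -0.6  4.8]
```

View pics/i1.png

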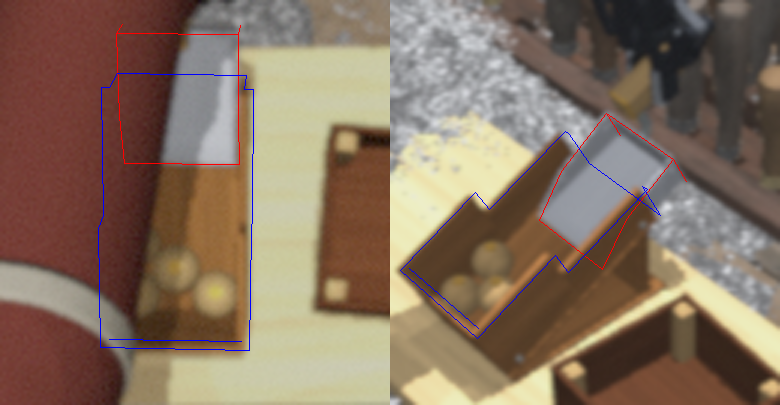

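{"api": "carry_out", "payload": {"translation": [[-0.003, 0.0001, -0.0013], [-0.0054, 0.0001, -0.0025], [-0.0054, 0.0001, -0.0025], [-0.0054, 0.0001, -0.0025], [-0.0036, 0.0001, -0.0017]], "twist": [[0, 0, 0], [0, 0, 0], [0, 0, 0], [0, 0, 0], [0, 0, 0]]}}

```text
time: 10.88
tool_pos: [633.8, -87.1, 205.5]
ee_rot: [0.011, 0.999, -0.001, 0.048]
ft_force: [1.2, 0.1, 8.4]
opening: 21.0
finger_force: 61.2
```

```bash
cat >> h.py <<'E'
def where(tr=(544.3,-84.9,-1.23)):
    s=bot.read_state();Rs,o=scoop_pose(s);l=Rs.apply([-50,0,0])+o
    q=R.from_euler('z',-tr[2],degrees=True).apply(l-[tr[0],tr[1],50])-lo_
    print("s,h,y",np.dot(q,t_).round(1),np.dot(q,n_).round(1),q[1].round(1),"eul",Rs.as_euler('ZYX',degrees=True).round(1),"f",s["ft_force"].round(1),"m",s["torque"].round(2),"q",s["joint_pos"].round(2),"tcp",s["tool_pos"].round(1),s["time"])
E
python3 -c "
from h import *
where()"
```

```text
s,h,y 83.6 0.6 -0.3 eul [ -1.3 -25.5  -0.1] f [1.2 0.1 8.4] m [ 0.24  0.04 -0.02] q [ 0.12  0.58 -0.02  1.58  0.    0.89  1.65] tcp [633.8 -87.1 205.5] 10.8833
```

{"api": "carry_out", "payload": {"translation": [[-0.0045, 0.0001, -0.0019], [-0.0045, 0.0001, -0.002], [-0.0045, 0.0001, -0.002], [-0.0045, 0.0001, -0.002], [-0.0045, 0.0001, -0.0021]], "twist": [[0, 0, 0], [0, 0, 0], [0, 0, 0], [0, 0, 0], [0, 0, 0]]}}

```text
time: 11.3
tool_pos: [611.5, -86.5, 195.1]
ee_rot: [0.011, 0.999, -0.001, 0.048]
ft_force: [1.4, -0.8, 7.9]
opening: 21.1
finger_force: 60.9
```

{"api": "carry_out", "payload": {"translation": [[-0.0045, 0.0001, -0.0021], [-0.0045, 0.0001, -0.0021], [-0.0045, 0.0001, -0.0021], [-0.0045, 0.0001, -0.0021], [-0.0045, 0.0001, -0.0021]], "twist": [[0, 0, 0], [0, 0, 0], [0, 0, 0], [0, 0, 0], [0, 0, 0]]}}

```text
time: 11.72
tool_pos: [589.6, -86.1, 184.9]
ee_rot: [0.011, 0.999, -0.001, 0.049]
ft_force: [2.0, -0.9, 8.4]
opening: 21.1
finger_force: 61.1
```

```bash
python3 -c "
from h import *
where()
shot('pics/j1.png',[('top',(240,170,110,120)),('scene',(240,120,110,120))],tr=(544.3,-84.9,-1.23),k=3)"
```

```text
s,h,y 34.9 0.5 -0.3 eul [ -1.3 -25.6  -0.1] f [ 2.  -0.9  8.4] m [ 0.18 -0.01  0.  ] q [ 0.13  0.54 -0.02  1.73  0.    0.78  1.65] tcp [589.6 -86.1 184.9] 11.7167
[589.6 -86.1 184.9] [ 0.13  0.54 -0.02  1.73  0.    0.78  1.65] [ 2.  -0.9  8.4]
```

View pics/j1.png

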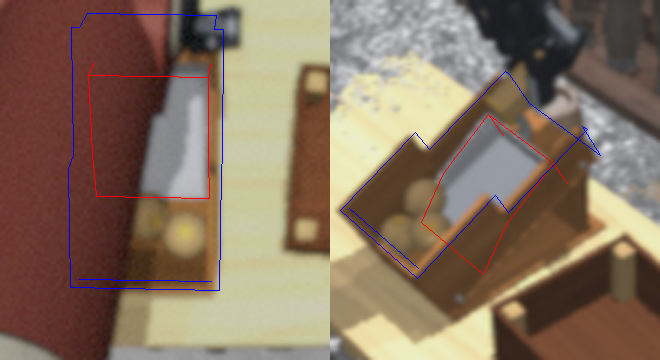

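The nose edge is now just above the balls (top crop row about 198, right ball at (185,233)), centred in the trough. I'll continue down.

{"api": "carry_out", "payload": {"translation": [[-0.0036, 0.0001, -0.0017], [-0.0036, 0.0001, -0.0017], [-0.0036, 0.0001, -0.0017], [-0.0036, 0.0001, -0.0017], [-0.0036, 0.0001, -0.0017]], "twist": [[0, 0, 0], [0, 0, 0], [0, 0, 0], [0, 0, 0], [0, 0, 0]]}}

```text
time: 12.23
tool_pos: [574.1, -85.8, 177.7]
ee_rot: [0.011, 0.999, -0.001, 0.052]
ft_force: [5.5, -1.4, 15.9]
opening: 21.1
finger_force: 62.0
```

{"api": "carry_out", "payload": {"translation": [[-0.0027, 0.0001, -0.0013], [-0.0027, 0.0001, -0.0013], [-0.0018, 0, -0.0008], [0, 0, 0], [0, 0, 0]], "twist": [[0, 0, 0], [0, 0, 0], [0, 0, 0], [0, 0, 0], [0, 0, 0]]}}

```text
time: 12.65
tool_pos: [565.9, -85.6, 173.8]
ee_rot: [0.011, 0.999, -0.001, 0.05]
ft_force: [2.8, -1.4, 10.6]
opening: 21.1
finger_force: 61.3
```

```bash
python3 -c "
from h import *
where()"
```

```text
s,h,y 8.8 0.1 -0.4 eul [ -1.2 -25.8  -0.1] f [ 2.8 -1.4 10.6] m [ 0.27 -0.07  0.07] q [ 0.13  0.52 -0.02  1.81  0.01  0.71  1.66] tcp [565.9 -85.6 173.8] 12.65
```

{"api": "carry_out", "payload": {"translation": [[-0.0018, 0, -0.0007], [-0.0018, 0, -0.0007], [-0.0018, 0, -0.0007], [-0.0009, 0, -0.0004], [0, 0, 0]], "twist": [[0, 0, 0], [0, 0, 0], [0, 0, 0], [0, 0, 0], [0, 0, 0]]}}

```text
time: 13.07
tool_pos: [560.6, -86.0, 171.8]
ee_rot: [0.011, 0.999, -0.002, 0.051]
ft_force: [1.9, -1.1, 9.3]
opening: 21.1
finger_force: 61.2
```

```bash
python3 -c "
from h import *
where()
shot('pics/k1.png',[('top',(240,170,110,120)),('scene',(240,120,110,120))],tr=(544.3,-84.9,-1.23),k=3)"
```

```text
s,h,y 3.3 0.2 -1.0 eul [ -1.2 -25.9  -0.2] f [ 1.9 -1.1  9.3] m [-0.04 -0.22  0.1 ] q [ 0.13  0.51 -0.02  1.83  0.01  0.7   1.66] tcp [560.6 -86.  171.8] 13.0667
[560.6 -86.  171.8] [ 0.13  0.51 -0.02  1.83  0.01  0.7   1.66] [ 1.9 -1.1  9.3]
```

View pics/k1.png

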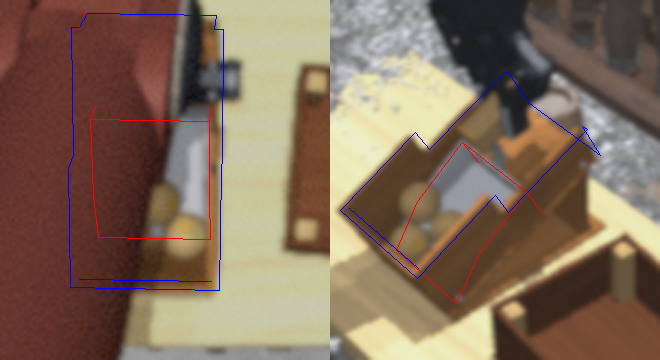

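The balls are on the pan, with the visible ones above the drawn nose line at about (187,235) and (163,203). I'll creep on to the end wall.

{"api": "carry_out", "payload": {"translation": [[-0.0014, 0, -0.0006], [-0.0014, 0, -0.0006], [-0.0014, 0, -0.0006], [0, 0, 0], [0, 0, 0]], "twist": [[0, 0, 0], [0, 0, 0], [0, 0, 0], [0, 0, 0], [0, 0, 0]]}}

```text
time: 13.58
tool_pos: [554.3, -85.9, 168.4]
ee_rot: [0.011, 0.999, -0.002, 0.049]
ft_force: [2.3, -0.8, 7.5]
opening: 21.1
finger_force: 61.0
```

```bash
python3 -c "
from h import *
where()"
```

```text
s,h,y -4.1 0.5 -0.9 eul [ -1.2 -25.6  -0.1] f [ 2.3 -0.8  7.5] m [ 0.02 -0.04  0.03] q [ 0.13  0.51 -0.02  1.85  0.01  0.69  1.66] tcp [554.3 -85.9 168.4] 13.5833
```

{"api": "carry_out", "payload": {"translation": [[-0.001, 0, -0.0004], [-0.001, 0, -0.0004], [-0.001, 0, -0.0004], [0, 0, 0], [0, 0, 0]], "twist": [[0, 0, 0], [0, 0, 0], [0, 0, 0], [0, 0, 0], [0, 0, 0]]}}

```text
time: 14.0
tool_pos: [553.8, -85.7, 168.7]
ee_rot: [0.011, 0.999, -0.002, 0.052]
ft_force: [4.7, -1.3, 12.1]
opening: 21.3
finger_force: 61.3
```

```bash
python3 -c "
from h import *
where()"
```

```text
s,h,y -4.1 0.2 -0.9 eul [ -1.2 -25.9  -0.2] f [ 4.7 -1.3 12.1] m [ 0.08 -0.45  0.1 ] q [ 0.13  0.51 -0.02  1.85  0.01  0.68  1.66] tcp [553.8 -85.7 168.7] 14.0
```

```bash
python3 - <<'E'
from h import *
np.set_printoptions(precision=4,suppress=True)
s=bot.read_state();Rs,o=scoop_pose(s);piv=Rs.apply([50,0,0])+o
ax=Rs.as_matrix()[:,1];prev=s["tool_pos"];tot=0
print(ax)
for i in range(16):
    tot+=2.5; lift=0.6*(i+1) if i<8 else 4.8+1.5*(i-7)
    p=piv+R.from_rotvec(ax*np.radians(tot)).apply(s["tool_pos"]-piv)+[0,0,lift]
    print(i,p-prev);prev=p
E
```

```text
[ 0.0214  0.9998 -0.0024]
0 [ 2.7258 -0.0587  0.4793]
1 [ 2.7179 -0.0589  0.3605]
2 [ 2.7049 -0.0589  0.2422]
3 [ 2.6867 -0.0588  0.1245]
4 [ 2.6634 -0.0585  0.0077]
5 [ 2.635  -0.0582 -0.1079]
6 [ 2.6017 -0.0578 -0.2222]
7 [ 2.5633 -0.0572 -0.3349]
8 [ 2.5201 -0.0566  0.4541]
9 [ 2.4721 -0.0558  0.3452]
10 [ 2.4194 -0.0549  0.2384]
11 [ 2.362  -0.0539  0.1341]
12 [ 2.3002 -0.0529  0.0323]
13 [ 2.234  -0.0517 -0.0667]
14 [ 2.1636 -0.0504 -0.1626]
15 [ 2.089  -0.049  -0.2555]
```

{"api": "carry_out", "payload": {"translation": [[0.0027, -0.0001, 0.0012], [0.0027, -0.0001, 0.0006], [0.0027, -0.0001, 0.0003], [0.0027, 0, 0.0001], [0.0027, -0.0001, 0]], "twist": [[0.0009, 0.0436, 0], [0.0009, 0.0436, 0], [0.0009, 0.0436, 0], [0.0009, 0.0436, 0], [0.0009, 0.0436, 0]]}}

```text
time: 14.42
tool_pos: [563.6, -85.3, 167.0]
ee_rot: [0.01, 0.998, 0.0, -0.063]
ft_force: [1.0, 0.8, -1.7]
opening: 21.3
finger_force: 59.7
```

{"api": "carry_out", "payload": {"translation": [[0.0026, -0.0001, -0.0001], [0.0026, 0, -0.0002], [0.0026, -0.0001, -0.0003], [0.0025, -0.0001, 0.0004], [0.0025, 0, 0.0003]], "twist": [[0.0009, 0.0436, 0], [0.0009, 0.0436, 0], [0.0009, 0.0436, 0], [0.0009, 0.0436, 0], [0.0009, 0.0436, 0]]}}

```text
time: 14.83
tool_pos: [574.6, -85.7, 166.0]
ee_rot: [0.011, 0.985, 0.001, -0.173]
ft_force: [1.3, 0.4, -2.0]
opening: 21.3
finger_force: 59.6
```

```bash
python3 -c "
from h import *
where()"
```

```text
s,h,y 1.2 50.5 -0.3 eul [-1.2 -0.  -0.1] f [ 1.3  0.4 -2. ] m [ 0.   -0.74 -0.02] q [0.09 0.75 0.01 1.41 0.02 1.33 1.64] tcp [574.6 -85.7 166. ] 14.8333
```

{"api": "carry_out", "payload": {"translation": [[0.0027, -0.0001, 0.0008], [0.0026, 0, 0.0008], [0.0026, -0.0001, 0.0008], [0.0025, -0.0001, 0.0008], [0.0025, 0, 0.0008]], "twist": [[0.001, 0.05, 0], [0.001, 0.05, 0], [0.001, 0.05, 0], [0.001, 0.05, 0], [0.001, 0.05, 0]]}}

```text
time: 15.25
tool_pos: [587.6, -86.0, 169.8]
ee_rot: [0.01, 0.956, 0.002, -0.295]
ft_force: [0.3, -0.6, -2.1]
opening: 21.3
finger_force: 59.7
```

{"api": "carry_out", "payload": {"translation": [[0.001, 0, 0.003], [0.001, 0, 0.006], [0, 0, 0.008], [0, 0, 0.008], [0, 0, 0.008]], "twist": [[0, 0, 0], [0, 0, 0], [0, 0, 0], [0, 0, 0], [0, 0, 0]]}}

```text
time: 15.67
tool_pos: [588.7, -86.1, 205.7]
ee_rot: [0.01, 0.956, 0.002, -0.293]
ft_force: [0.3, -0.9, -1.9]
opening: 21.4
finger_force: 59.7
```

```bash
python3 -c "
from h import *
where()
shot('pics/m1.png',[('top',(240,160,110,130)),('scene',(240,110,110,130))],tr=(544.3,-84.9,-1.23),k=3)"
```

```text
s,h,y 36.0 114.7 -0.3 eul [-1.2 14.1 -0.1] f [ 0.3 -0.9 -1.9] m [-0.05 -0.98  0.03] q [0.08 0.88 0.02 1.1  0.03 1.76 1.64] tcp [588.7 -86.1 205.7] 15.6667
[588.7 -86.1 205.7] [0.08 0.88 0.02 1.1  0.03 1.76 1.64] [ 0.3 -0.9 -1.9]
```

View pics/m1.png

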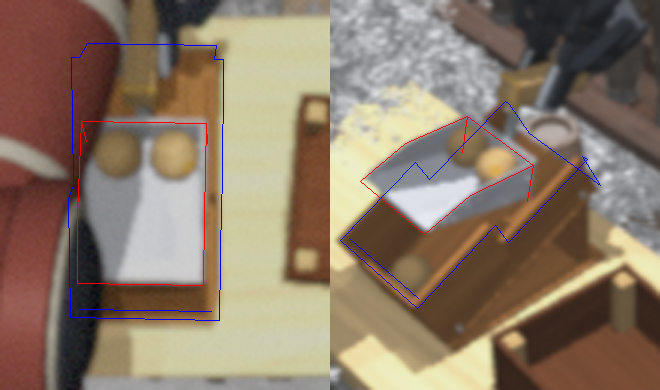

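Only two balls stayed on the pan, at about (118,155) and (172,155) in the top crop. At least one more still lies at the low end, at (408,270) in the scene crop. The others dropped off the nose because the gap to the end wall opened before they rolled back. I'll let the two roll back into the trough and scoop again, keeping the nose at the end wall while tilting.

```bash
cat >> h.py <<'E'
TR=(544.3,-84.9,-1.23)
def at(s,h,pitch,back=False,y=0.):
    """tcp for lip (or pan back edge) at floor coords"""
    Rs=R.from_euler('z',TR[2],degrees=True)*R.from_euler('y',pitch,degrees=True)
    lip=floor(s,h,TR)+R.from_euler('z',TR[2],degrees=True).apply([0,y,0])
    if back: lip=lip-Rs.apply([100,0,0])
    return tcp_for(lip,TR[2],pitch)
def plan(keys,n):
    """keys: list of at(...) poses; n rows each; prints per-row increments from the state"""
    s=bot.read_state();p=s["tool_pos"];q=R.from_quat(s["ee_rot"])
    for (P,Q),m in zip(keys,n):
        rv=(Q*q.inv()).as_rotvec();print(m,"x",((P-p)/m).round(2),(rv/m).round(4));p,q=P,Q
E
python3 - <<'E'
from h import *
where()
plan([at(165,12,14,True),at(165,6,0,True)]+[at(165,4,-p,True) for p in(6,12,18,25.5)],[10,5,3,3,3,4])
E
```

```text
s,h,y 36.9 114.8 -0.4 eul [-1.2 14.  -0.1] f [ 0.4 -0.6 -2. ] m [-0.03 -0.95  0.04] q [0.08 0.88 0.02 1.1  0.03 1.76 1.64] tcp [589.5 -86.2 206.6] 15.7667
10 x [ 6.25 -0.1  -1.48] [ 0.0002  0.     -0.    ]
5 x [-2.02  0.04  0.63] [-0.001  -0.0489  0.    ]
3 x [-1.71  0.04  0.29] [-0.0007 -0.0349 -0.    ]
3 x [-2.08  0.04  0.68] [-0.0007 -0.0349  0.    ]
3 x [-2.14  0.05  0.46] [-0.0007 -0.0349  0.    ]
4 x [-2.04  0.04  0.19] [-0.0007 -0.0327 -0.    ]
```

{"api": "carry_out", "payload": {"translation": [[0.0063, -0.0001, -0.0005], [0.0063, -0.0001, -0.001], [0.0063, -0.0001, -0.001], [0.0063, -0.0001, -0.0015], [0.0063, -0.0001, -0.0015]], "twist": [[0, 0, 0], [0, 0, 0], [0, 0, 0], [0, 0, 0], [0, 0, 0]]}}

```text
time: 16.18
tool_pos: [620.3, -86.4, 198.5]
ee_rot: [0.01, 0.956, 0.002, -0.294]
ft_force: [0.7, -0.9, -2.3]
opening: 21.4
finger_force: 59.7
```

{"api": "carry_out", "payload": {"translation": [[0.0063, -0.0001, -0.0015], [0.0063, -0.0001, -0.0015], [0.0063, -0.0001, -0.002], [0.0063, -0.0001, -0.002], [0.0063, -0.0001, -0.0015]], "twist": [[0, 0, 0], [0, 0, 0], [0, 0, 0], [0, 0, 0], [0, 0, 0]]}}

```text
time: 16.6
tool_pos: [651.8, -87.0, 189.7]
ee_rot: [0.01, 0.956, 0.002, -0.295]
ft_force: [0.3, -0.5, -1.7]
opening: 21.5
finger_force: 59.7
```

{"api": "carry_out", "payload": {"translation": [[-0.002, 0, 0.0006], [-0.002, 0, 0.0006], [-0.002, 0.0001, 0.0006], [-0.002, 0.0001, 0.0006], [-0.002, 0, 0.0006]], "twist": [[-0.001, -0.0489, 0], [-0.001, -0.0489, 0], [-0.001, -0.0489, 0], [-0.001, -0.0489, 0], [-0.001, -0.0489, 0]]}}

```text
time: 17.02
tool_pos: [641.3, -86.7, 193.1]
ee_rot: [0.011, 0.985, 0.001, -0.175]
ft_force: [1.3, -0.2, -2.1]
opening: 21.3
finger_force: 59.7
```

```bash
python3 - <<'E'
from h import *
where()
plan([at(165,5,-p,True) for p in(6,12,18,25.5)],[3,4,4,4])
E
```

```text
s,h,y 73.1 47.3 0.2 eul [-1.2  0.1 -0.1] f [ 1.3 -0.2 -2.1] m [-0.   -0.61 -0.02] q [0.08 0.84 0.01 1.13 0.02 1.52 1.64] tcp [641.3 -86.7 193.1] 17.0167
3 x [-1.65 -0.05  1.19] [-0.0003 -0.0356 -0.    ]
4 x [-1.56  0.03  0.51] [-0.0006 -0.0262  0.    ]
4 x [-1.6   0.03  0.35] [-0.0006 -0.0262  0.    ]
4 x [-2.04  0.04  0.19] [-0.0007 -0.0327 -0.    ]
```

{"api": "carry_out", "payload": {"translation": [[-0.0017, 0, 0.0012], [-0.0017, 0, 0.0012], [-0.0017, 0, 0.0012], [-0.0016, 0, 0.0005], [-0.0016, 0, 0.0005]], "twist": [[-0.0006, -0.0356, 0], [-0.0006, -0.0356, 0], [-0.0006, -0.0356, 0], [-0.0006, -0.0262, 0], [-0.0006, -0.0262, 0]]}}

```text
time: 17.43
tool_pos: [632.6, -86.8, 198.0]
ee_rot: [0.011, 0.995, 0.001, -0.097]
ft_force: [0.7, -1.7, -1.5]
opening: 21.3
finger_force: 59.7
```

{"api": "carry_out", "payload": {"translation": [[-0.0016, 0, 0.0005], [-0.0016, 0, 0.0005], [-0.0016, 0, 0.0004], [-0.0016, 0, 0.0004], [-0.0016, 0, 0.0004]], "twist": [[-0.0006, -0.0262, 0], [-0.0006, -0.0262, 0], [-0.0006, -0.0262, 0], [-0.0006, -0.0262, 0], [-0.0006, -0.0262, 0]]}}

```text
time: 17.85
tool_pos: [624.5, -86.8, 200.0]
ee_rot: [0.011, 0.999, -0.0, -0.032]
ft_force: [0.2, -0.3, -1.2]
opening: 21.2
finger_force: 59.7
```

{"api": "carry_out", "payload": {"translation": [[-0.0016, 0, 0.0004], [-0.002, 0, 0.0002], [-0.002, 0.0001, 0.0002], [-0.002, 0, 0.0002], [-0.002, 0.0001, 0.0002]], "twist": [[-0.0006, -0.0262, 0], [-0.0006, -0.0327, 0], [-0.0006, -0.0327, 0], [-0.0006, -0.0327, 0], [-0.0006, -0.0327, 0]]}}

```text
time: 18.27
tool_pos: [614.7, -86.6, 201.1]
ee_rot: [0.011, 0.999, -0.001, 0.047]
ft_force: [0.3, -0.8, -1.7]
opening: 21.0
finger_force: 59.7
```

```bash
python3 - <<'E'
from h import *
where()
shot('pics/n1.png',[('top',(240,160,110,130)),('scene',(240,110,110,130))],tr=TR,k=3)
E
```

```text
s,h,y 64.2 5.1 -0.3 eul [ -1.2 -25.4  -0. ] f [ 0.3 -0.8 -1.7] m [ 0.01  0.08 -0.04] q [ 0.12  0.55 -0.02  1.64  0.    0.85  1.65] tcp [614.7 -86.6 201.1] 18.2667
[614.7 -86.6 201.1] [ 0.12  0.55 -0.02  1.64  0.    0.85  1.65] [ 0.3 -0.8 -1.7]
```

View pics/n1.png

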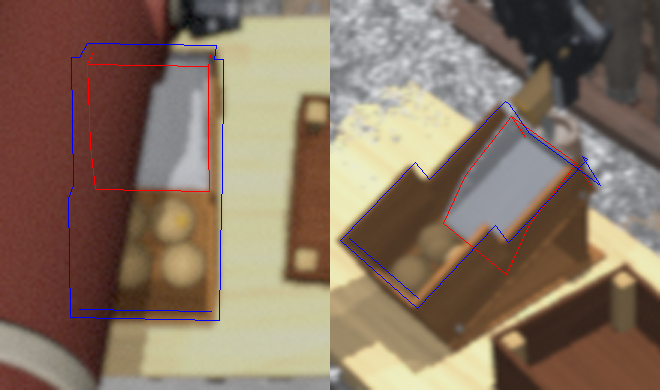

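All four balls lie at the low end again in a two-by-two pack (top crop about (173,220), (183,265) and (130,265), the fourth half hidden by the arm). My picture views are used up, so I'll rely on numbers from here.

```bash
python3 - <<'E'
from h import *
f,cx,cy,o,r=cam("top")
for px in(T(404,422),T(333,422)):
    d=r.apply([(px[0]-cx)/f,(px[1]-cy)/f,1]);Rz=R.from_euler('z',-TR[2],degrees=True)
    oo=Rz.apply(o-[TR[0],TR[1],50])-lo_;dd=Rz.apply(d);k=(17-oo@n_)/(dd@n_);q=oo+k*dd;print("s_ball",q@t_,q[1])
where()
E
```

```text
s_ball 11.725446842119256 -25.088352198543802
s_ball 10.74023591982923 32.28089110402669
s,h,y 63.0 6.0 -0.4 eul [ -1.3 -25.2  -0. ] f [ 0.7 -1.1 -2.6] m [-0.01  0.08 -0.07] q [ 0.12  0.55 -0.02  1.64  0.    0.86  1.65] tcp [613.5 -86.8 201.2] 18.3667
```

{"api": "carry_out", "payload": {"translation": [[0.0006, 0, -0.0013], [0.0006, 0, -0.0014], [0.0006, 0, -0.0014], [-0.0018, 0, -0.0008], [-0.0036, 0.0001, -0.0017]], "twist": [[0, 0, 0], [0, 0, 0], [0, 0, 0], [0, 0, 0], [0, 0, 0]]}}

```text
time: 18.78
tool_pos: [615.6, -86.7, 197.2]
ee_rot: [0.011, 0.999, -0.001, 0.05]
ft_force: [0.9, -1.1, 8.8]
opening: 21.3
finger_force: 61.0
```

{"api": "carry_out", "payload": {"translation": [[-0.0036, 0.0001, -0.0017], [-0.0036, 0.0001, -0.0017], [-0.0036, 0.0001, -0.0017], [-0.0036, 0.0001, -0.0017], [-0.0036, 0.0001, -0.0017]], "twist": [[0, 0, 0], [0, 0, 0], [0, 0, 0], [0, 0, 0], [0, 0, 0]]}}

```text
time: 19.2
tool_pos: [597.9, -86.5, 189.0]
ee_rot: [0.011, 0.999, -0.001, 0.051]
ft_force: [1.4, -1.0, 10.4]
opening: 21.7
finger_force: 61.1
```

```bash
python3 -c "
from h import *
where()"
```

```text
s,h,y 44.3 0.2 -0.6 eul [ -1.2 -25.9  -0.1] f [ 1.4 -1.  10.4] m [0.14 0.3  0.07] q [ 0.12  0.54 -0.02  1.71  0.    0.79  1.66] tcp [597.9 -86.5 189. ] 19.2
```

{"api": "carry_out", "payload": {"translation": [[-0.0036, 0.0001, -0.0016], [-0.0036, 0.0001, -0.0016], [-0.0036, 0.0001, -0.0017], [-0.0036, 0.0001, -0.0017], [-0.0036, 0.0001, -0.0017]], "twist": [[0, 0, 0], [0, 0, 0], [0, 0, 0], [0, 0, 0], [0, 0, 0]]}}

```text
time: 19.62
tool_pos: [579.8, -86.1, 180.5]
ee_rot: [0.011, 0.999, -0.001, 0.051]
ft_force: [0.3, -0.9, 10.9]
opening: 21.3
finger_force: 61.1
```

{"api": "carry_out", "payload": {"translation": [[-0.0036, 0.0001, -0.0017], [-0.0036, 0.0001, -0.0017], [-0.0036, 0.0001, -0.0017], [-0.0036, 0.0001, -0.0017], [-0.0027, 0.0001, -0.0013]], "twist": [[0, 0, 0], [0, 0, 0], [0, 0, 0], [0, 0, 0], [0, 0, 0]]}}

```text
time: 20.03
tool_pos: [563.4, -85.3, 172.5]
ee_rot: [0.011, 0.999, -0.001, 0.052]
ft_force: [1.9, -1.7, 10.9]
opening: 21.3
finger_force: 61.3
```

```bash
python3 -c "
from h import *
where()"
```

```text
s,h,y 6.2 -0.3 -0.1 eul [ -1.2 -25.9  -0.1] f [ 1.9 -1.7 10.9] m [ 0.27  0.17 -0.  ] q [ 0.13  0.51 -0.02  1.82  0.    0.7   1.66] tcp [563.4 -85.3 172.5] 20.0333
```

{"api": "carry_out", "payload": {"translation": [[-0.0015, 0, -0.0006], [-0.0015, 0, -0.0006], [-0.0015, 0, -0.0006], [-0.0015, 0, -0.0006], [0, 0, 0]], "twist": [[0, 0, 0], [0, 0, 0], [0, 0, 0], [0, 0, 0], [0, 0, 0]]}}

```text
time: 20.45
tool_pos: [556.2, -84.9, 169.1]
ee_rot: [0.011, 0.999, -0.001, 0.05]
ft_force: [0.2, 0.2, 6.7]
opening: 20.9
finger_force: 60.8
```

```bash
python3 -c "
from h import *
where()"
```

```text
s,h,y -2.0 0.0 0.2 eul [ -1.2 -25.7  -0. ] f [0.2 0.2 6.7] m [ 0.23  0.24 -0.  ] q [ 0.13  0.51 -0.02  1.84  0.    0.69  1.66] tcp [556.2 -84.9 169.1] 20.45
```

{"api": "carry_out", "payload": {"translation": [[-0.001, 0, -0.0005], [-0.001, 0, -0.0005], [-0.001, 0, -0.0004], [-0.001, 0, -0.0004], [-0.001, 0, -0.0004]], "twist": [[0, 0, 0], [0, 0, 0], [0, 0, 0], [0, 0, 0], [0, 0, 0]]}}

```text
time: 20.87
tool_pos: [553.9, -84.8, 168.5]
ee_rot: [0.011, 0.999, -0.001, 0.053]
ft_force: [3.6, 0.1, 12.5]
opening: 20.8
finger_force: 61.5
```

```bash
python3 -c "
from h import *
where()"
```

```text
s,h,y -4.0 -0.4 0.2 eul [ -1.2 -26.1  -0. ] f [ 3.6  0.1 12.5] m [ 0.34 -0.27  0.01] q [ 0.13  0.5  -0.02  1.86  0.    0.67  1.66] tcp [553.9 -84.8 168.5] 20.8667
```

```bash
python3 - <<'E'
from h import *
k=[at(-3.4,100*np.sin(np.radians(25-p))+1.5,-p) for p in(25,20,14,8,2,-4,-9,-14)]
plan(k,[1,2,3,3,3,3,3,3])
E
```

```text
1 x [ 1.66 -0.35  0.33] [0.0012 0.0189 0.    ]
2 x [ 2.55 -0.05 -0.3 ] [ 0.0009  0.0436 -0.    ]
3 x [ 1.71 -0.04 -0.59] [0.0007 0.0349 0.    ]
3 x [ 1.33 -0.03 -0.97] [ 0.0007  0.0349 -0.    ]
3 x [ 0.94 -0.02 -1.33] [0.0007 0.0349 0.    ]
3 x [ 0.54 -0.01 -1.68] [0.0007 0.0349 0.    ]
3 x [ 0.14 -0.   -1.65] [ 0.0006  0.0291 -0.    ]
3 x [-0.15  0.   -1.87] [ 0.0006  0.0291 -0.    ]
```

{"api": "carry_out", "payload": {"translation": [[0.0017, -0.0002, 0.001], [0.0025, -0.0001, -0.0003], [0.0025, 0, -0.0003], [0.0017, 0, -0.0006], [0.0017, 0, -0.0006]], "twist": [[0.001, 0.019, 0], [0.0009, 0.0436, 0], [0.0009, 0.0436, 0], [0.0007, 0.035, 0], [0.0007, 0.035, 0]]}}

```text
time: 21.28
tool_pos: [562.6, -84.9, 166.6]
ee_rot: [0.011, 0.999, 0.0, -0.037]
ft_force: [1.3, 0.7, 8.2]
opening: 21.3
finger_force: 61.1
```

{"api": "carry_out", "payload": {"translation": [[0.0017, 0, -0.0006], [0.0013, 0, -0.001], [0.0013, 0, -0.001], [0.0013, 0, -0.001], [0.0009, 0, -0.0013]], "twist": [[0.0007, 0.035, 0], [0.0007, 0.035, 0], [0.0007, 0.035, 0], [0.0007, 0.035, 0], [0.0007, 0.035, 0]]}}

```text
time: 21.7
tool_pos: [569.1, -85.2, 161.8]
ee_rot: [0.01, 0.992, 0.001, -0.124]
ft_force: [2.7, 0.4, 10.0]
opening: 21.3
finger_force: 61.3
```

```bash
python3 - <<'E'
from h import *
where()
k=[at(-3.4,100*np.sin(np.radians(25-p))+2,-p) for p in(2,-3,-8,-14)]
plan(k,[2,3,3,4])
E
```

```text
s,h,y -5.3 35.2 0.1 eul [-1.2 -5.7 -0. ] f [ 2.7  0.4 10. ] m [ 0.11 -0.38  0.03] q [0.1  0.69 0.   1.52 0.02 1.18 1.64] tcp [569.1 -85.2 161.8] 21.7
2 x [ 1.69 -0.18 -0.91] [ 0.0011  0.0323 -0.0004]
3 x [ 0.48 -0.01 -1.38] [ 0.0006  0.0291 -0.    ]
3 x [ 0.2  -0.   -1.61] [0.0006 0.0291 0.    ]
4 x [-0.11  0.   -1.66] [ 0.0006  0.0262 -0.    ]
```

{"api": "carry_out", "payload": {"translation": [[0.0017, -0.0001, 0.0008], [0.0017, 0, -0.0009], [0.0005, 0, -0.001], [0.0005, 0, -0.0013], [0.0005, 0, -0.0013]], "twist": [[0.001, 0.0323, 0], [0.001, 0.0323, 0], [0.0006, 0.029, 0], [0.0006, 0.029, 0], [0.0006, 0.029, 0]]}}

```text
time: 22.12
tool_pos: [572.0, -85.2, 155.3]
ee_rot: [0.01, 0.979, 0.002, -0.202]
ft_force: [2.2, 0.2, 0.9]
opening: 20.8
finger_force: 60.2
```

{"api": "carry_out", "payload": {"translation": [[0.0002, 0, -0.0015], [0.0002, 0, -0.0015], [0.0002, 0, -0.0015], [-0.0001, 0, -0.0015], [-0.0001, 0, -0.0015]], "twist": [[0.0006, 0.029, 0], [0.0006, 0.029, 0], [0.0006, 0.029, 0], [0.0006, 0.026, 0], [0.0006, 0.026, 0]]}}

```text
time: 22.53
tool_pos: [572.5, -85.1, 147.5]
ee_rot: [0.01, 0.963, 0.003, -0.269]
ft_force: [2.9, 0.3, -0.1]
opening: 21.3
finger_force: 60.2
```

{"api": "carry_out", "payload": {"translation": [[0, 0, -0.0014], [0, 0, -0.0014], [0, 0, 0], [0, 0, 0], [0, 0, 0]], "twist": [[0.0006, 0.026, 0], [0.0006, 0.026, 0], [0, 0, 0], [0, 0, 0], [0, 0, 0]]}}

```text
time: 22.95
tool_pos: [571.8, -85.1, 144.7]
ee_rot: [0.01, 0.956, 0.003, -0.293]
ft_force: [5.5, 0.7, -0.4]
opening: 21.0
finger_force: 60.2
```

{"api": "carry_out", "payload": {"translation": [[0, 0, 0], [0, 0, 0], [0, 0, 0], [0, 0, 0], [0, 0, 0]], "twist": [[0, 0, 0], [0, 0, 0], [0, 0, 0], [0, 0, 0], [0, 0, 0]]}}

```text
time: 23.37
tool_pos: [571.7, -85.1, 145.0]
ee_rot: [0.01, 0.956, 0.003, -0.293]
ft_force: [5.0, -0.1, -0.9]
opening: 21.1
finger_force: 60.2
```

```bash
python3 - <<'E'
from h import *
import cv2
where()
for n in("top","scene"):
    im=bot.read_camera(n);cv2.imwrite(f"pics/p_{n}.png",im[:,:,::-1])
    for d in bot.trace("ball_0",n): print(n,round(d["p"],2),d["location"],d["pixels"].sum())
s=bot.read_state();Rs,o=scoop_pose(s)
for n in("top","scene"): print(n,proj(n,Rs.apply([[30,17,20],[30,-17,20],[0,17,20],[0,-17,20]])+o).round(0).tolist(), "low",proj(n,[floor(13,17)+[0,17,0],floor(13,17)-[0,17,0]]).round(0).tolist())
E
```

```text
s,h,y -5.2 66.7 0.4 eul [-1.2 14.1  0. ] f [ 5.  -0.1 -0.9] m [ 0.01 -1.82  0.04] q [0.08 0.9  0.02 1.23 0.03 1.6  1.64] tcp [571.7 -85.1 145. ] 23.3667
top 0.77 [298.8, 241.3] 229
top 0.73 [277.9, 225.2] 192
top 0.64 [297.2, 222.6] 190
top 0.53 [442.4, 141.9] 169
top 0.46 [283.0, 238.8] 201
scene 0.64 [284.7, 180.5] 97
scene 0.61 [275.6, 193.9] 113
scene 0.56 [285.6, 183.9] 45
scene 0.53 [268.5, 187.5] 107
top [[281.0, 225.0], [297.0, 225.0], [280.0, 238.0], [297.0, 238.0]] low [[282.0, 248.0], [298.0, 247.0]]
scene [[280.0, 182.0], [289.0, 189.0], [270.0, 185.0], [279.0, 192.0]] low [[267.0, 202.0], [276.0, 209.0]]
```

All four balls are on the scoop. The top detections at (278,225), (297,223), (283,239) and (299,241) match the projected pan positions, and none match the trough's low end. I'll lift straight up.

{"api": "carry_out", "payload": {"translation": [[0.001, 0, 0.003], [0, 0, 0.008], [0, 0, 0.014], [0, 0, 0.017], [0, 0, 0.017]], "twist": [[0, 0, 0], [0, 0, 0], [0, 0, 0], [0, 0, 0], [0, 0, 0]]}}

```text
time: 23.98
tool_pos: [569.7, -85.5, 204.7]
ee_rot: [0.011, 0.955, 0.003, -0.297]
ft_force: [0.4, -0.7, -2.1]
opening: 20.6
finger_force: 59.5
```

{"api": "carry_out", "payload": {"translation": [[0, 0, 0.015], [0, 0, 0.013], [0, 0, 0.01], [0, 0, 0.006], [0, 0, 0.003]], "twist": [[0, 0, 0], [0, 0, 0], [0, 0, 0], [0, 0, 0], [0, 0, 0]]}}

```text
time: 24.4
tool_pos: [570.7, -85.5, 251.8]
ee_rot: [0.01, 0.955, 0.003, -0.296]
ft_force: [0.5, -0.2, -3.1]
opening: 21.1
finger_force: 59.6
```

```bash
cat >> h.py <<'E'
def tray(x,z,pitch):
    return tcp_for(R.from_euler('z',-5,degrees=True).apply([x,0,0])+[517.7,-251.8,z],-5,pitch)
E
python3 - <<'E'
from h import *
where()
for d in bot.trace("ball_0","top") if bot.read_camera("top") is not None else []: print(round(d["p"],2),d["location"])
s=bot.read_state();Rs,o=scoop_pose(s)
print(proj("top",Rs.apply([[30,17,20],[30,-17,20],[0,17,20],[0,-17,20]])+o).round(0).tolist(), o)
plan([tray(5,215,14),tray(5,150,14),tray(5,120,0),tray(5,107,-8),tray(5,97,-30)],[14,6,5,3,8])
E
```

```text
s,h,y 39.3 164.7 0.1 eul [-1.3 14.4 -0. ] f [ 0.5 -0.2 -3.1] m [-0.03 -1.04  0.03] q [0.08 0.81 0.03 1.11 0.03 1.81 1.65] tcp [570.7 -85.5 251.8] 24.4
0.67 [275.6, 218.9]
0.65 [293.2, 238.6]
0.64 [274.5, 233.6]
0.49 [291.7, 215.7]
0.42 [441.7, 144.4]
[[276.0, 218.0], [294.0, 219.0], [275.0, 233.0], [294.0, 234.0]] [480.79579589 -83.42518878 216.69588674]
14 x [  6.4  -12.78  -0.93] [-0.     -0.0005 -0.0047]
6 x [  0.     0.   -10.83] [0. 0. 0.]
5 x [-1.92  0.17  0.55] [-0.0043 -0.0487  0.    ]
3 x [-2.99  0.26  1.45] [-0.0041 -0.0464  0.    ]
8 x [-4.49  0.39  3.69] [-0.0042 -0.0478  0.    ]
```

{"api": "carry_out", "payload": {"translation": [[0.002, -0.004, 0], [0.004, -0.008, 0], [0.0065, -0.013, 0], [0.0075, -0.015, 0], [0.0075, -0.015, 0]], "twist": [[0, 0, -0.004], [0, 0, -0.005], [0, 0, -0.005], [0, 0, -0.005], [0, 0, -0.005]]}}

```text
time: 24.92
tool_pos: [598.6, -141.7, 250.2]
ee_rot: [0.022, 0.955, 0.007, -0.296]
ft_force: [1.3, -0.9, -1.3]
opening: 21.3
finger_force: 59.6
```

{"api": "carry_out", "payload": {"translation": [[0.0075, -0.015, 0], [0.0075, -0.015, 0], [0.0075, -0.015, 0], [0.0075, -0.015, -0.001], [0.0075, -0.015, -0.001]], "twist": [[0, 0, -0.005], [0, 0, -0.005], [0, 0, -0.005], [0, 0, -0.005], [0, 0, -0.005]]}}

```text
time: 25.33
tool_pos: [627.6, -215.9, 241.9]
ee_rot: [0.035, 0.956, 0.007, -0.291]
ft_force: [0.5, 0.7, -3.4]
opening: 21.1
finger_force: 59.6
```

{"api": "carry_out", "payload": {"translation": [[0.0075, -0.015, -0.002], [0.006, -0.013, -0.003], [0.005, -0.01, -0.003], [0.004, -0.007, -0.002], [0.002, -0.003, -0.001]], "twist": [[0, 0, -0.005], [0, 0, -0.005], [0, 0, -0.005], [0, 0, -0.002], [0, 0, 0]]}}

```text
time: 25.75
tool_pos: [636.3, -259.1, 221.1]
ee_rot: [0.041, 0.958, 0.009, -0.283]
ft_force: [1.0, -0.6, -2.5]
opening: 21.1
finger_force: 59.6
```

```bash
python3 - <<'E'
from h import *
where()
bot.read_camera("top")
for d in bot.trace("ball_0","top"): print(round(d["p"],2),d["location"])
for d in bot.trace("tray","top")[:1]: 
    ys,xs=np.where(d["pixels"]);print(d["location"],xs.min(),xs.max(),ys.min(),ys.max())
s=bot.read_state();Rs,o=scoop_pose(s)
print(proj("top",Rs.apply([[30,17,20],[30,-17,20],[0,17,20],[0,-17,20]])+o).round(0).tolist(), o)
plan([tray(5,150,14),tray(5,120,0),tray(5,107,-8),tray(5,97,-30)],[6,5,3,8])
E
```

```text
s,h,y 88.4 103.9 -163.8 eul [-4.9 12.9 -0.4] f [ 1.  -0.6 -2.5] m [-0.14 -1.01  0.03] q [ 0.22  1.06  0.29  0.66 -0.06  1.98  1.91] tcp [ 636.3 -259.1  221.1] 25.75
0.8 [383.1, 183.3]
0.64 [364.9, 202.0]
0.63 [385.8, 202.4]
0.62 [361.9, 185.1]
0.58 [442.0, 142.8]
0.45 [273.5, 181.8]
[363.5, 237.3] 335 400 192 258
[[364.0, 185.0], [382.0, 187.0], [364.0, 199.0], [381.0, 201.0]] [ 548.19290065 -250.28213942  185.33977545]
6 x [ 3.92 -1.16 -8.21] [ 0.0013  0.0034 -0.0009]
5 x [-1.92  0.17  0.55] [-0.0043 -0.0487  0.    ]
3 x [-2.99  0.26  1.45] [-0.0041 -0.0464  0.    ]
8 x [-4.49  0.39  3.69] [-0.0042 -0.0478  0.    ]
```

```bash
python3 - <<'E'
from h import *
plan([tray(-17,190,3),tray(5,135,0),tray(5,107,-8),tray(5,97,-30)],[5,6,4,8])
E
```

```text
5 x [-1.05 -0.88  3.35] [-0.0017 -0.0341 -0.0009]
6 x [ 3.2  -0.28 -8.03] [-0.0008 -0.0087  0.    ]
4 x [-2.24  0.2  -2.66] [-0.003  -0.0348  0.    ]
8 x [-4.49  0.39  3.69] [-0.0042 -0.0478  0.    ]
```

{"api": "carry_out", "payload": {"translation": [[-0.001, -0.0009, 0.0027], [-0.001, -0.0009, 0.0027], [-0.001, -0.0009, 0.0027], [-0.001, -0.0009, 0.0027], [-0.001, -0.0009, 0.0027]], "twist": [[-0.0015, -0.027, 0], [-0.0015, -0.027, 0], [-0.0015, -0.027, 0], [-0.0015, -0.027, 0], [-0.0015, -0.027, 0]]}}

```text
time: 26.32
tool_pos: [632.1, -260.9, 236.8]
ee_rot: [0.04, 0.976, 0.007, -0.216]
ft_force: [-0.7, -0.7, -2.0]
opening: 21.0
finger_force: 59.6
```

{"api": "carry_out", "payload": {"translation": [[0.002, -0.0002, -0.003], [0.003, -0.0003, -0.006], [0.0035, -0.0003, -0.008], [0.0035, -0.0003, -0.009], [0.0035, -0.0003, -0.01]], "twist": [[-0.0004, -0.005, 0], [-0.0004, -0.005, 0], [-0.0004, -0.005, 0], [-0.0004, -0.005, 0], [-0.0004, -0.005, 0]]}}

```text
time: 26.73
tool_pos: [647.6, -263.2, 197.6]
ee_rot: [0.041, 0.978, 0.007, -0.205]
ft_force: [0.5, -0.6, -2.9]
opening: 21.0
finger_force: 59.6
```

```bash
python3 - <<'E'
from h import *
where()
bot.read_camera("top")
for d in bot.trace("ball_0","top"): print(round(d["p"],2),d["location"])
s=bot.read_state();Rs,o=scoop_pose(s)
print(proj("top",Rs.apply([[30,17,20],[30,-17,20],[0,17,20],[0,-17,20]])+o).round(0).tolist(), Rs.apply([-50,0,0])+o)
plan([tray(5,128,0),tray(5,107,-8),tray(5,97,-30)],[5,4,8])
E
```

```text
s,h,y 85.0 55.7 -168.1 eul [-4.7  3.7 -0.2] f [ 0.5 -0.6 -2.9] m [-0.07 -0.81  0.  ] q [ 0.22  0.98  0.27  0.84 -0.09  1.73  1.91] tcp [ 647.6 -263.2  197.6] 26.7333
0.68 [381.7, 199.9]
0.68 [364.3, 182.5]
0.64 [382.4, 178.1]
0.6 [364.0, 196.2]
0.6 [442.6, 142.4]
[[365.0, 182.0], [382.0, 183.0], [365.0, 196.0], [381.0, 197.0]] [ 515.03407019 -251.85247774  148.95977386]
5 x [ 0.82 -0.14 -2.38] [-0.0009 -0.0137 -0.0009]
4 x [-2.24  0.2  -0.91] [-0.003  -0.0348  0.    ]
8 x [-4.49  0.39  3.69] [-0.0042 -0.0478  0.    ]
```

{"api": "carry_out", "payload": {"translation": [[0.0008, 0, -0.0024], [0.0008, 0, -0.0024], [0.0008, 0, -0.0024], [0.0008, 0, -0.0024], [0.0008, 0, -0.0024]], "twist": [[-0.0009, -0.0137, 0], [-0.0009, -0.0137, 0], [-0.0009, -0.0137, 0], [-0.0009, -0.0137, 0], [-0.0009, -0.0137, 0]]}}

```text
time: 27.25
tool_pos: [651.3, -263.9, 188.2]
ee_rot: [0.041, 0.985, 0.006, -0.17]
ft_force: [-0.2, -0.2, -2.3]
opening: 21.5
finger_force: 59.6
```

{"api": "carry_out", "payload": {"translation": [[-0.0018, 0.0002, -0.0008], [-0.0018, 0.0002, -0.0007], [-0.0018, 0.0002, -0.0007], [-0.0018, 0.0002, -0.0007], [-0.0018, 0, -0.0007]], "twist": [[-0.0024, -0.0278, 0], [-0.0024, -0.0278, 0], [-0.0024, -0.0278, 0], [-0.0024, -0.0278, 0], [-0.0024, -0.0278, 0]]}}

```text
time: 27.67
tool_pos: [642.0, -262.9, 184.6]
ee_rot: [0.042, 0.994, 0.003, -0.101]
ft_force: [0.1, -0.1, -2.7]
opening: 21.1
finger_force: 59.6
```

```bash
python3 - <<'E'
from h import *
where()
s=bot.read_state();Rs,o=scoop_pose(s);print(Rs.apply([-50,0,0])+o)
plan([tray(5,106,-12),tray(5,100,-20),tray(5,97,-30)],[5,5,5])
E
```

```text
s,h,y 74.8 16.7 -168.6 eul [-4.8 -8.5 -0.2] f [ 0.1 -0.1 -2.7] m [-0.05 -0.44  0.04] q [ 0.22  0.84  0.25  1.13 -0.12  1.38  1.93] tcp [ 642.  -262.9  184.6] 27.6667
[ 523.4124167  -253.10191805  110.70547849]
5 x [-1.12  0.13  0.52] [-0.0004 -0.0124 -0.0006]
5 x [-2.47  0.22  1.82] [-0.0024 -0.0278  0.    ]
5 x [-3.64  0.32  2.64] [-0.003  -0.0348  0.    ]
```

{"api": "carry_out", "payload": {"translation": [[-0.0011, 0.0001, 0.0005], [-0.0011, 0.0001, 0.0005], [-0.0011, 0.0001, 0.0005], [-0.0011, 0.0001, 0.0005], [-0.0011, 0.0001, 0.0005]], "twist": [[-0.0008, -0.0124, 0], [-0.0008, -0.0124, 0], [-0.0008, -0.0124, 0], [-0.0008, -0.0124, 0], [-0.0008, -0.0124, 0]]}}

```text
time: 28.08
tool_pos: [636.7, -262.4, 186.8]
ee_rot: [0.042, 0.997, 0.002, -0.07]
ft_force: [-0.6, 0.4, -2.0]
opening: 21.2
finger_force: 59.6
```

{"api": "carry_out", "payload": {"translation": [[-0.0025, 0.0002, 0.0018], [-0.0025, 0.0002, 0.0018], [-0.0025, 0.0002, 0.0018], [-0.0025, 0.0002, 0.0018], [-0.0025, 0.0002, 0.0018]], "twist": [[-0.0024, -0.0278, 0], [-0.0024, -0.0278, 0], [-0.0024, -0.0278, 0], [-0.0024, -0.0278, 0], [-0.0024, -0.0278, 0]]}}

```text
time: 28.5
tool_pos: [624.0, -261.5, 195.8]
ee_rot: [0.042, 0.999, -0.001, -0.0]
ft_force: [0.3, 0.7, -2.2]
opening: 21.1
finger_force: 59.7
```

{"api": "carry_out", "payload": {"translation": [[-0.0036, 0.0003, 0.0026], [-0.0036, 0.0003, 0.0026], [-0.0036, 0.0003, 0.0026], [-0.0036, 0.0003, 0.0026], [-0.0036, 0.0003, 0.0026]], "twist": [[-0.003, -0.0348, 0], [-0.003, -0.0348, 0], [-0.003, -0.0348, 0], [-0.003, -0.0348, 0], [-0.003, -0.0348, 0]]}}

```text
time: 28.92
tool_pos: [605.8, -260.0, 209.0]
ee_rot: [0.042, 0.995, -0.005, 0.087]
ft_force: [0.0, 0.0, -2.3]
opening: 21.3
finger_force: 59.7
```

{"api": "carry_out", "payload": {"translation": [[0, 0, 0], [0, 0, 0], [0, 0, 0], [0, 0, 0], [0, 0, 0]], "twist": [[0, 0, 0], [0, 0, 0], [0, 0, 0], [0, 0, 0], [0, 0, 0]]}}

```text
time: 29.33
tool_pos: [606.9, -259.7, 208.3]
ee_rot: [0.042, 0.995, -0.005, 0.086]
ft_force: [-0.0, 0.2, -1.5]
opening: 21.1
finger_force: 59.7
```

```bash
cat >> h.py <<'E'
def balls():
    for n in("top","scene"):
        bot.read_camera(n)
        for d in bot.trace("ball_0",n): print(n,round(d["p"],2),d["location"],d["pixels"].sum(),"tray xy",(R.from_euler('z',5,degrees=True).apply(ray(n,d["location"],73)-[517.7,-251.8,0])[:2]).round(0))
E
python3 - <<'E'
from h import *
where();balls()
s=bot.read_state();Rs,o=scoop_pose(s);print(Rs.apply([-50,0,0])+o)
for n in("top","scene"): print(proj(n,Rs.apply([[-50,41,0],[-50,-41,0],[50,41,30],[50,-41,30]])+o).round(0).tolist())
E
```

```text
s,h,y 68.5 3.4 -168.4 eul [ -4.7 -29.9  -0.1] f [-0.   0.2 -1.5] m [-0.    0.23  0.03] q [ 0.28  0.58  0.19  1.59 -0.22  0.83  2.05] tcp [ 606.9 -259.7  208.3] 29.3333
top 0.47 [442.8, 138.7] 130 tray xy [ 211. -157.]
top 0.32 [286.0, 220.3] 4532 tray xy [ -2. 179.]
scene 0.68 [323.7, 225.7] 144 tray xy [ 4. 41.]
scene 0.57 [315.1, 236.5] 75 tray xy [-32.  27.]
scene 0.48 [288.7, 192.5] 4050 tray xy [  5. 186.]
[ 522.85686527 -252.99503943   96.10614644]
[[350.0, 221.0], [388.0, 224.0], [354.0, 181.0], [395.0, 184.0]]
[[324.0, 219.0], [347.0, 240.0], [349.0, 181.0], [373.0, 201.0]]
```

{"api": "carry_out", "payload": {"translation": [[0, 0, 0.004], [0, 0, 0.008], [0, 0, 0.012], [0, 0, 0.015], [0, 0, 0.018]], "twist": [[0, 0, 0], [0, 0, 0], [0, 0, 0], [0, 0, 0], [0, 0, 0]]}}

```text
time: 29.95
tool_pos: [605.9, -259.8, 266.2]
ee_rot: [0.042, 0.995, -0.005, 0.085]
ft_force: [-0.2, -0.4, -2.5]
opening: 21.4
finger_force: 59.7
```

{"api": "carry_out", "payload": {"translation": [[0, 0, 0.015], [0, 0, 0.01], [0, 0, 0], [0, 0, 0], [0, 0, 0]], "twist": [[0, 0, 0], [0, 0, 0], [0, 0, 0], [0, 0, 0], [0, 0, 0]]}}

```text
time: 30.37
tool_pos: [605.6, -259.6, 289.6]
ee_rot: [0.042, 0.995, -0.004, 0.085]
ft_force: [-0.9, 0.1, -2.9]
opening: 21.1
finger_force: 59.7
```

```bash
python3 - <<'E'
from h import *
where();balls()
E
```

```text
s,h,y 101.6 77.8 -168.2 eul [ -4.8 -29.8  -0.1] f [-0.9  0.1 -2.9] m [0.04 0.27 0.  ] q [ 0.27  0.51  0.21  1.47 -0.19  1.01  2.02] tcp [ 605.6 -259.6  289.6] 30.3667
scene 0.57 [316.1, 238.7] 50 tray xy [-34.  20.]
scene 0.57 [329.3, 224.5] 173 tray xy [17. 36.]
scene 0.45 [341.2, 223.0] 167 tray xy [42. 23.]
scene 0.35 [330.1, 241.7] 3368 tray xy [-14.  -7.]
```

```bash
python3 - <<'E'
from h import *
L=lambda z:tcp_for([470.2,99.4,z],-5,0)
s=bot.read_state();Rs,o=scoop_pose(s);l=Rs.apply([-50,0,0])+o;print(l)
plan([tcp_for([l[0]-20,l[1],222],-5,0),L(222),L(75),L(50)],[10,20,8,1])
E
```

```text
[ 522.10652764 -252.75024637  177.3522639 ]
10 x [ 2.44 -0.43 -1.18] [ 0.0046  0.0517 -0.0003]
20 x [-1.6  17.61  0.  ] [0. 0. 0.]
8 x [  0.     0.   -18.38] [0. 0. 0.]
1 x [  0.   0. -25.] [0. 0. 0.]
```

{"api": "carry_out", "payload": {"translation": [[0.0024, -0.0004, 0.001], [0.0024, -0.0004, 0.001], [0.0024, -0.0004, 0], [0.0024, -0.0004, -0.001], [0.0024, -0.0004, -0.001]], "twist": [[0.0046, 0.0517, 0], [0.0046, 0.0517, 0], [0.0046, 0.0517, 0], [0.0046, 0.0517, 0], [0.0046, 0.0517, 0]]}}

```text
time: 30.98
tool_pos: [618.5, -261.9, 290.4]
ee_rot: [0.042, 0.998, 0.001, -0.045]
ft_force: [-0.2, -0.1, -1.5]
opening: 21.1
finger_force: 59.7
```

{"api": "carry_out", "payload": {"translation": [[0.0024, -0.0004, -0.001], [0.0024, -0.0004, -0.001], [0.0024, -0.0004, 0], [0.0024, -0.0004, 0], [0.0024, 0.004, 0]], "twist": [[0.0046, 0.0517, 0], [0.0046, 0.0517, 0], [0.0046, 0.0517, 0], [0.0046, 0.0517, 0], [0.0046, 0.0517, 0]]}}

```text
time: 31.4
tool_pos: [630.4, -260.6, 288.0]
ee_rot: [0.042, 0.984, 0.007, -0.173]
ft_force: [0.4, -0.4, -1.7]
opening: 21.3
finger_force: 59.7
```

{"api": "carry_out", "payload": {"translation": [[-0.0016, 0.01, 0], [-0.0016, 0.016, 0], [-0.0016, 0.02, 0], [-0.0016, 0.022, 0], [-0.0016, 0.022, 0]], "twist": [[0, 0, 0], [0, 0, 0], [0, 0, 0], [0, 0, 0], [0, 0, 0]]}}

```text
time: 31.82
tool_pos: [622.0, -168.2, 288.6]
ee_rot: [0.042, 0.984, 0.008, -0.171]
ft_force: [-0.4, -0.3, -1.7]
opening: 21.3
finger_force: 59.7
```

```bash
python3 - <<'E'
from h import *
where()
s=bot.read_state();Rs,o=scoop_pose(s);print(o)
L=lambda z:tcp_for([470.2,99.4,z],-5,0)
plan([L(218),L(62)],[15,10])
E
```

```text
s,h,y 97.8 140.2 -73.5 eul [-4.8 -0.3  0. ] f [-0.4 -0.3 -1.7] m [-0.04 -0.59 -0.04] q [ 0.1   0.78  0.26  1.01 -0.1   1.71  1.81] tcp [ 622.  -168.2  288.6] 31.8167
[ 543.93220293 -161.53896499  232.66565597]
15 x [-1.58 17.09 -0.99] [-0.      0.0003 -0.0002]
10 x [  0.    0.  -15.6] [0. 0. 0.]
```

{"api": "carry_out", "payload": {"translation": [[-0.0016, 0.02, 0], [-0.0016, 0.022, 0], [-0.0016, 0.022, 0], [-0.0016, 0.022, 0], [-0.0016, 0.022, 0]], "twist": [[0, 0, 0], [0, 0, 0], [0, 0, 0], [0, 0, 0], [0, 0, 0]]}}

```text
time: 32.23
tool_pos: [613.8, -59.8, 288.9]
ee_rot: [0.041, 0.984, 0.008, -0.171]
ft_force: [-0.1, 0.1, -2.2]
opening: 21.1
finger_force: 59.7
```

{"api": "carry_out", "payload": {"translation": [[-0.0016, 0.022, 0], [-0.0016, 0.022, 0], [-0.0016, 0.022, -0.002], [-0.0016, 0.022, -0.004], [-0.0016, 0.02, -0.006]], "twist": [[0, 0, 0], [0, 0, 0], [0, 0, 0], [0, 0, 0], [0, 0, 0]]}}

```text
time: 32.65
tool_pos: [606.0, 48.6, 277.3]
ee_rot: [0.041, 0.984, 0.008, -0.171]
ft_force: [0.5, 0.1, -1.9]
opening: 21.2
finger_force: 59.7
```

{"api": "carry_out", "payload": {"translation": [[-0.0016, 0.016, -0.008], [-0.0016, 0.012, -0.01], [-0.0016, 0.007, -0.012], [-0.0016, 0.003, -0.014], [0, 0, -0.012]], "twist": [[0, 0, 0], [0, 0, 0], [0, 0, 0], [0, 0, 0], [0, 0, 0]]}}

```text
time: 33.07
tool_pos: [599.0, 85.6, 219.3]
ee_rot: [0.041, 0.984, 0.007, -0.173]
ft_force: [-0.2, 0.2, -0.5]
opening: 21.1
finger_force: 59.7
```

```bash
python3 - <<'E'
from h import *
where();balls()
s=bot.read_state();Rs,o=scoop_pose(s);print(o)
L=lambda z:tcp_for([470.2,99.4,z],-5,0)
plan([L(60),L(50)],[10,5])
E
```

```text
s,h,y 42.7 89.8 179.5 eul [-4.7 -0.1  0. ] f [-0.2  0.2 -0.5] m [-0.03 -0.57 -0.  ] q [-0.25  0.74  0.21  1.27 -0.19  1.49  1.48] tcp [599.   85.6 219.3] 33.0667
top 0.74 [358.9, 247.0] 161 tray xy [-47.  15.]
top 0.71 [443.9, 145.2] 155 tray xy [ 197. -160.]
top 0.69 [360.8, 204.1] 192 tray xy [48. 17.]
top 0.61 [377.0, 247.9] 217 tray xy [-46. -24.]
top 0.6 [346.0, 220.1] 205 tray xy [ 9. 47.]
scene 0.63 [327.4, 222.7] 165 tray xy [17. 44.]
scene 0.49 [317.1, 240.5] 69 tray xy [-35.  14.]
scene 0.48 [340.6, 224.4] 189 tray xy [38. 20.]
scene 0.38 [324.7, 244.8] 33 tray xy [-29.  -7.]
[521.71535255  90.07568902 164.65591601]
10 x [ -0.16   0.48 -10.47] [ 0.0001  0.0002 -0.0002]
5 x [ 0.  0. -2.] [0. 0. 0.]
```

All four balls are in the tray, detected at tray x/y of about (-47,15), (48,17), (-46,-24) and (9,47) mm. I'll set the scoop down.

{"api": "carry_out", "payload": {"translation": [[0, 0, -0.015], [0, 0, -0.018], [0, 0, -0.018], [0, 0, -0.018], [0, 0, -0.015]], "twist": [[0, 0, 0], [0, 0, 0], [0, 0, 0], [0, 0, 0], [0, 0, 0]]}}

```text
time: 33.68
tool_pos: [600.5, 83.6, 136.5]
ee_rot: [0.042, 0.984, 0.007, -0.171]
ft_force: [-0.4, -0.6, -2.4]
opening: 21.2
finger_force: 59.8
```

{"api": "carry_out", "payload": {"translation": [[0, 0, -0.009], [0, 0, -0.005], [0, 0, -0.003], [0, 0, -0.002], [0, 0, 0]], "twist": [[0, 0, 0], [0, 0, 0], [0, 0, 0], [0, 0, 0], [0, 0, 0]]}}

```text
time: 34.1
tool_pos: [600.3, 84.3, 118.2]
ee_rot: [0.042, 0.984, 0.007, -0.172]
ft_force: [-0.4, -0.7, -1.2]
opening: 21.3
finger_force: 59.7
```

```bash
python3 - <<'E'
from h import *
where()
s=bot.read_state();Rs,o=scoop_pose(s);print(o)
E
```

```text
s,h,y 1.2 -2.7 178.5 eul [-4.8 -0.2  0. ] f [-0.4 -0.7 -1.2] m [-0.09 -0.58 -0.03] q [-0.24  0.84  0.2   1.37 -0.21  1.29  1.5 ] tcp [600.3  84.3 118.2] 34.1
[522.19834629  90.9479644   62.25425931]
```

{"api": "carry_out", "payload": {"translation": [[0, 0, -0.004], [0, 0, -0.003], [0, 0, -0.002], [0, 0, -0.001], [0, 0, 0]], "twist": [[0, 0, 0], [0, 0, 0], [0, 0, 0], [0, 0, 0], [0, 0, 0]]}}

```text
time: 34.52
tool_pos: [599.7, 84.5, 107.4]
ee_rot: [0.041, 0.984, 0.007, -0.173]
ft_force: [-0.1, 0.4, -1.9]
opening: 21.2
finger_force: 59.7
```

{"api": "carry_out", "payload": {"translation": [[0, 0, -0.001], [0, 0, -0.001], [0, 0, -0.0005], [0, 0, 0], [0, 0, 0]], "twist": [[0, 0, 0], [0, 0, 0], [0, 0, 0], [0, 0, 0], [0, 0, 0]]}}

```text
time: 34.93
tool_pos: [600.2, 84.5, 105.8]
ee_rot: [0.041, 0.984, 0.007, -0.172]
ft_force: [1.6, 0.5, 1.6]
opening: 21.4
finger_force: 60.2
```

```bash
python3 - <<'E'
from h import *
where()
s=bot.read_state();Rs,o=scoop_pose(s);print(o)
E
```

```text
s,h,y -4.2 -13.8 178.6 eul [-4.8 -0.2  0. ] f [1.6 0.5 1.6] m [-0.09 -0.18 -0.03] q [-0.24  0.85  0.2   1.38 -0.21  1.27  1.5 ] tcp [600.2  84.5 105.8] 34.9333
[522.04930034  91.07475953  49.87042065]
```

{"api": "carry_out", "payload": {"translation": [[0, 0, 0], [0, 0, 0], [0, 0, 0], [0, 0, 0], [0, 0, 0]], "twist": [[0, 0, 0], [0, 0, 0], [0, 0, 0], [0, 0, 0], [0, 0, 0]], "hand": 0.08}}

```text
time: 35.35
tool_pos: [599.7, 84.5, 105.0]
ee_rot: [0.041, 0.984, 0.007, -0.172]
ft_force: [0.0, -0.4, -0.2]
opening: 79.5
finger_force: 0.0
```

{"api": "carry_out", "payload": {"translation": [[0, 0, 0], [0.002, 0, 0.005], [0.004, 0, 0.011], [0.006, 0, 0.016], [0.008, 0, 0.022]], "twist": [[0, 0, 0], [0, 0, 0], [0, 0, 0], [0, 0, 0], [0, 0, 0]]}}

```text
time: 35.77
tool_pos: [618.9, 84.5, 158.8]
ee_rot: [0.041, 0.984, 0.007, -0.174]
ft_force: [0.8, 0.2, -0.7]
opening: 80.5
finger_force: 0.0
```

{"api": "carry_out", "payload": {"translation": [[0.008, 0, 0.022], [0.008, 0, 0.022], [0, 0, 0.022], [0, 0, 0.02], [0, 0, 0.01]], "twist": [[0, 0, 0], [0, 0, 0], [0, 0, 0], [0, 0, 0], [0, 0, 0]]}}

```text
time: 36.18
tool_pos: [637.0, 84.3, 258.4]
ee_rot: [0.041, 0.985, 0.007, -0.17]
ft_force: [0.6, -0.4, 0.2]
opening: 80.2
finger_force: 0.0
```

{"api": "carry_out", "payload": {"translation": [[-0.005, 0.015, 0.01], [-0.01, 0.03, 0.01], [-0.01, 0.03, 0.01], [-0.01, 0.03, 0], [-0.005, 0.015, 0]], "twist": [[0, 0, 0], [0, 0, 0], [0, 0, 0], [0, 0, 0], [0, 0, 0]]}}

```text
time: 36.6
tool_pos: [593.2, 211.3, 285.5]
ee_rot: [0.037, 0.984, 0.009, -0.173]
ft_force: [-0.3, 1.4, 0.1]
opening: 80.0
finger_force: 0.0
```

```bash
python3 - <<'E'
from h import *
where();balls()
Rs=R.from_euler('z',-4.8,degrees=True);o=np.array([522,91,50])
for n in("top","scene"):
    for d in bot.trace("scoop",n)[:2]:
        ys,xs=np.where(d["pixels"]);print(n,round(d["p"],2),d["location"],xs.min(),xs.max(),ys.min(),ys.max())
    q=proj(n,Rs.apply([[-50,41,0],[-50,-41,0],[50,41,33],[50,-41,33],[125,11,85],[125,-11,85],[125,-11,59],[45,11,85]])+o);print("pred",q.min(0).round(0),q.max(0).round(0))
E
```

```text
s,h,y 63.0 153.6 304.6 eul [-4.4 -0.   0.3] f [-0.3  1.4  0.1] m [ 0.08 -0.32 -0.06] q [-0.4   0.73  0.2   1.1  -0.24  1.65  1.28] tcp [593.2 211.3 285.5] 36.6
top 0.74 [375.1, 248.1] 168 tray xy [-47. -20.]
top 0.73 [358.3, 204.9] 184 tray xy [45. 23.]
top 0.64 [286.2, 220.9] 4700 tray xy [ -3. 178.]
top 0.62 [443.1, 142.7] 152 tray xy [ 202. -158.]
top 0.57 [360.0, 243.9] 195 tray xy [-40.  13.]
top 0.49 [347.7, 221.1] 181 tray xy [ 7. 43.]
top 0.44 [384.0, 155.8] 825 tray xy [161. -27.]
scene 0.5 [324.2, 221.5] 164 tray xy [14. 51.]
scene 0.45 [342.4, 225.6] 164 tray xy [39. 15.]
scene 0.42 [324.3, 247.5] 52 tray xy [-35. -12.]
scene 0.42 [403.9, 224.7] 525 tray xy [153. -71.]
top 0.76 [206.5, 217.5] 192 233 163 249
pred [193. 163.] [231. 250.]
scene 0.89 [251.6, 161.3] 225 286 130 187
pred [224. 128.] [286. 188.]
```

The traced scoop outline matches an upright scoop on the board in both views, the four balls are in the tray, and the gripper is clear. I'll hand the job in.

```bash
python3 -c "
from cell import bot
print(bot.hand_in())"
```

```text
the job is handed in; nothing more can be done
None
```

I handed the job in at about 37 s: the cameras show all four balls in the tray, tipped in one scoopful, and the scoop upright on the board, released and clear of trough and tray. It took two tries, because the first scoop lifted only two balls, so I rolled those back into the trough and scooped again.

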